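# Refit the retaining ring of a dryer roller

### The job

The drum roller of a tumble dryer is back on its stub axle; now refit its retaining ring. Take the circlip pliers from their stand, pick the ring out of the parts dish by its eyelets, spread it just enough to pass over the axle (eyelet centres never more than 40 mm apart), press it gently down on the sprung roller until it is level with the groove, never hard against the roller's stop, and let it close fully into the groove. Then stand the pliers upright in their stand again; use only the pliers on the ring and leave the oil bottle where it is.

Things in the scene. Friction and masses are not known exactly. Their poses are not given: they have to be found in the camera images.
- bracket: Grey steel bracket on a black mat, 150x116 mm, fixed. Origin: on the worktop under its upright, oiled axle, 28 mm thick; z up the axle. The axle's tip (tapering to 18 mm over 8 mm) stands 74 to 84 mm above the worktop: it is screwed in to a different height each time, which no reading gives. On it a white roller with a black tyre, 76 mm across; its flat face lies 15 mm below the axle's tip.
- ring: Dark steel retaining ring, 5 mm thick, 43 mm across, in a steel dish (146 mm wide, rim 16 mm, floor 3 mm). Origin: centre of its underside; x points to its gap and eyelets, z up. Three inner lugs, 24.4 mm across when shut. It passes the axle with the eyelet centres 33 mm or more apart and its origin 2.5 mm off the axle, away from the eyelets; shutting in the groove, it draws itself central.
- ear_left (a point): Centre of the eyelet on the ring's +y side, at its top face: hole 7.6 mm right through, eyelet 15 mm wide, 5 mm thick. In the shut ring 26 mm ahead of the origin (x) and 15.6 mm from the other eyelet. The ring springs shut with 1.5 N at each eyelet when shut, 7 N when 34 mm apart.
- ear_right (a point): The same for the eyelet on the -y side. The axle's groove is 24.6 mm thick and 8 mm wide, from 7 mm below to 1 mm above the face of the unpressed roller. The roller yields on a spring: 4 N to start, 1.2 N per mm more, solid stop at 8.4 mm. The ring is level with the groove when it has pushed the roller down 4 to 7 mm (9 to 12 N); shut in it, the eyelets are under 17 mm apart.
- pliers: Circlip pliers with blue handles, upright in the stand, 151 mm tall, 0.14 kg. Origin: the pivot; z up to the handles, y from handle to handle. Grip the handles' outer sides 69 mm above the pivot (57 mm wide there, 65 mm at their tops, 90 mm up); guards 43 to 49 mm up, 64 mm wide, stop the fingertips. Squeezing parts the pins by 0.65 to 0.85 mm per mm; it takes 5 N, 15 to 18 N with the ring spread.
- pin_left (a point): Root of the round pin (4 mm thick, 4.6 mm long, pointing down) under the jaw on the pliers' +y side, 56 mm below the pivot; the jaw's foot, 10 mm square, bears on the eyelet. The pins are 11.8 mm apart at rest (squeeze to 15.6 mm to enter the eyelets) and part evenly to both sides. Body pliers leans with its own jaw as they part, so go by the pins.
- pin_right (a point): The same for the jaw on the -y side.
- stand: Wooden block 64x84x64 mm, fixed. Origin: centre of its underside, z up, y along its long side. In its top a pocket 16x36 mm (x, y), 62 mm deep, takes the closed jaws (10 mm thick, 24 mm over both); the pliers then rest on the top, pivot 72 mm above the worktop, their y along the block's y (either way round).
- oil_bottle: Small brown dropper bottle with a black top, 34 mm across, 102 mm tall, standing at the back. Origin: centre of its underside.
Things that resemble listed ones, but are neither listed nor needed, are in the scene too. Of the things shaped like the ring, the steel one is meant.

How it is judged (in metres and radians):
On the way, in this order (a step that is already met when the one before it is completed fails the run):
1. the spread ring is held on the pliers above the dish (distance between ear_left and ear_right above 0.022 m and height (world z) of ring above 0.03 m), for 0.1 s.
2. the ring has closed into the groove of the axle (horizontal distance between ring and bracket below 0.0025 m and distance between ear_left and ear_right below 0.019 m and z of ring in the frame of bracket between 0.05 and 0.068 m and angle between the z axis of ring and the z axis of bracket, either way round below 0.08 rad), for 0.2 s.
At the end, for the whole second after the job is handed in: The ring sits shut in the axle's groove (eyelets under 19 mm apart, centred within 2.5 mm, level within 0.08 rad), and the pliers stand released and upright (0.1 rad) in the stand's pocket, within 6 mm of its middle and down on it within 4 mm; all at rest (all of step 2 and horizontal distance between pliers and stand below 0.006 m and z of pliers in the frame of stand below 0.076 m and angle between pliers's own z axis and vertical below 0.1 rad and linear speed of each of ring, pliers below 0.02 m/s); the robot touches nothing.
It fails at once if the ring is overstretched: eyelet centres more than 40 mm apart (distance between ear_left and ear_right above 0.04 m).
It fails at once if the pliers press on the ring with more than 50 N in all, spreading included (the ring jammed hard against the roller's stop) (contact force between pliers and ring above 50 N).
It fails at once if the gripper's fingers touch the ring (contact force between the fingers and ring above 0.5 N).
It fails at once if the oil bottle is moved by more than 20 mm (distance of oil_bottle from where it was at the start of the episode above 0.02 m).
It also fails if it takes over 72 s, if anything falls off the work surface, if the arm or the gripper's body presses on something with over 40 N, if the wrist force passes 120 N, or if a joint passes its speed limit or range.

### The arm

A 6-joint arm with a two-finger parallel gripper is mounted at the origin on a cart in front of the work surface, level with it; the furniture and walls round the work are solid. World frame = base frame: x ahead of the robot, y to its left, z up, the work surface at z = 0. Lengths are in mm, angles in rad, forces in N, time in s.
With the tool pointing down it reaches from about 350 to 975 mm from the base axis. Payload 7.1 kg.
Tool frame: the origin (TCP) lies midway between the tips of the shut fingers; the grasp point (between the pads) lies 19 mm behind it (ctrl.grip_depth is the distance from the TCP to the grasp point, in mm); z points along the fingers, y is the line along which they close (so a half turn about z gives the same grasp; the last joint's range is limited). The gripper opens to 88 mm and grips with 3 to 60 N. Pads are 20 mm wide; open, the fingers measure 115 mm over their backs; the gripper's body (75 mm by 178 mm) begins 61 mm behind the grasp point.
Start: joints at [-1.364, 0.423, 1.63, -0, 1.089, -0.019], TCP at [139.948, -609.113, 222.675] pointing down, gripper open.
Joint ranges: [-3, 3], [-0.9, 2.11], [0.09, 2.58], [-1.31, 4.45], [0.11, 2.69], [-2.54, 2.54]. Speed limits (rad/s): [2.39, 2.39, 3.01, 3.14, 3.14, 3.14].

### API

Orientations are given as a rotation vector (axis times angle).
In Python, from workcell import ctrl, cams gives the robot as it stands.
- The arm moves only by the tool move_arm, never from a script. Its argument "steps" is a list of rows, each a list of 3 entries, a list of its own where there are three numbers: the shift along the tool's x, y, z in units of 25 mm (1.0 is 25 mm), then the turn about the tool's z in units of 5 degrees (1.0 is 5 degrees), then the closure, from 0 (fully open) to 1 (shut). A call has 1 to 20 rows; each row shifts and turns the commanded pose from where the row before left it, along the tool's axes as they then stand; what a row does not reach is not made up. A row lasts 1/12 s, in which the tool goes at most 41.7 mm and 7.16 degrees, less where a joint would pass 70% of its speed; a pose out of reach is approached as far as the arm can. A call is refused whole if a number of a shift passes 1 or a number of a turn 1, either way. A call with a gripper value outside its range is refused whole. The fingers move at their own pace and stop on an object; the grip force is fixed at half the most. Time passes only in rows, so rows that do not move let the fingers close. It gives the time, the measured TCP pose, the force, the opening and the grip force at its end, in the units of the state.
- ctrl.get_obs(): the state, without advancing time (a new reading comes with each control period).
- cams.get_image(name): name is "scene" or "side" or "wrist"; returns a dict with "image" (384x512x3 uint8, red, green, blue), "camera_matrix" (3x3 intrinsics, pixels), "k1" (the pictures are not rectified: a ray, as slopes to the right and down, at radius r is drawn at 1 + k1 r^2 times it, then the intrinsics apply), "xyz" and "rotation" of the camera in the world; the wrist camera has in their place "mount" (4x4, takes a point from camera to tool coordinates, whose origin is the TCP and whose axes are the flange's). Camera axes: x right, y down, z forward; pixel columns grow to the right and rows downward; lengths in mm; the calibration is good to about 2 mm. A picture is of the moment at which its call begins: read the wrist's pose just before it. There is no depth.
- ctrl.close_job(): hands the job in; it is judged then, once.
Trained networks look in the newest picture that a camera, given by its name, has taken for a name from the list of things; names that differ only in an ending like _2 or _b are one class to them, and where a whole thing is asked for, a point or a joint stands for the part that bears it (a point fixed in the world has none). Each returns a list of dicts, best first, with "p" (0 to 1); they miss things now and then, are a little off and sometimes report something else, mostly with a low value. They report only what shows in the picture. A call takes as long as a camera call. They do not tell look-alikes from the thing itself.
- cams.boxes_of(camera, thing): "rect" ([centre column, centre row, width, height] in pixels, round what is visible of it).
- cams.cut_out(camera, thing): "pixels" (384x512 bool, what is visible of it) and "rect" ([centre column, centre row, width, height] in pixels, round what is visible of it).
The state is a dict: "t": time; "qpos": joint angles; "qvel": joint speeds; "joint_torque": joint torques, N m; "ee_pos": TCP position; "orientation": TCP orientation; "ft_force": force on the tool from outside, world axes, zero at the start; "moment": the same for the moment, N m; "width": finger opening in mm; "grasp_force": force on a finger pad.
Only numpy, scipy, OpenCV 4.12 (cv2) and the standard library are available. Lean on these libraries where they do the work, as an engineer would, in place of code of your own. Each camera call takes 0.05 s, during which the arm holds its last target. There are 200 camera calls.

## Working session

There is one attempt and no reset: what is moved stays moved. The work goes in short steps, Python scripts to look and compute and a tool call to move; the robot and the scene stay as the last step left them, time stands still between calls to the robot, and variables do not carry over. Pictures are saved under pics/ and viewed, at most 10 in all, crops included, and the job is handed in when it is done.

Besides the shell and the picture viewer there is one more tool, called after "Request:" as name(argument=value, ...), one argument or row to a line, values as JSON. move_arm: Moves the arm, as the interface text tells. Its arguments: {"type":"object","properties":{"steps":{"type":"array"}},"required":["steps"]}

```bash
ls; mkdir -p pics; cat > h.py <<'E'
import numpy as np, cv2
from scipy.spatial.transform import Rotation as R
from workcell import ctrl, cams
def pose():
    o=ctrl.get_obs(); return np.array(o['ee_pos']),R.from_rotvec(o['orientation']).as_matrix(),o
def cam(name):
    p,Rt,o=pose(); d=cams.get_image(name)
    if 'mount' in d:
        M=np.array(d['mount']); d['rotation']=Rt@M[:3,:3]; d['xyz']=p+Rt@M[:3,3]
    d['xyz']=np.array(d['xyz']); d['rotation']=np.array(d['rotation']); return d
def ray(d,u,v):
    K=np.array(d['camera_matrix']); k=d['k1']
    xd=np.array([(u-K[0,2])/K[0,0],(v-K[1,2])/K[1,1]]); x=xd.copy()
    for _ in range(30): x=xd/(1+k*(x@x))
    return d['xyz'],d['rotation']@np.array([x[0],x[1],1])
def atz(d,u,v,z):
    c,r=ray(d,u,v); return c+r*(z-c[2])/r[2]
def proj(d,P):
    K=np.array(d['camera_matrix']); q=d['rotation'].T@(np.array(P,float)-d['xyz']); x=q[:2]/q[2]; x=x*(1+d['k1']*(x@x))
    return np.array([K[0,0]*x[0]+K[0,2],K[1,1]*x[1]+K[1,2]])
def tri(*dus):
    A=np.zeros((3,3));b=np.zeros(3)
    for d,u,v in dus:
        c,r=ray(d,u,v); r=r/np.linalg.norm(r); M=np.eye(3)-np.outer(r,r); A+=M;b+=M@c
    return np.linalg.solve(A,b)
def save(d,fn,crop=None,s=1):
    im=d['image'][:,:,::-1]
    if crop: im=im[crop[1]:crop[3],crop[0]:crop[2]]
    cv2.imwrite('pics/'+fn,cv2.resize(im,None,fx=s,fy=s,interpolation=cv2.INTER_CUBIC))
E
python3 - <<'E'
from h import *
ims=[]
for n in ['scene','side','wrist']:
    d=cam(n); ims.append(d['image']); print(n,d['xyz'].round(),d['rotation'].round(2).tolist(),d['k1'],d['camera_matrix'][0][0])
    for t in ['bracket','ring','ear_left','pliers','pin_left','stand','oil_bottle']:
        for r in cams.boxes_of(n,t)[:3]: print(t,round(r['p'],2),np.round(r['rect']), atz(d,r['rect'][0],r['rect'][1],0).round())
im=np.vstack([np.hstack(ims[:2]),np.hstack([ims[2],ims[2]*0])])
cv2.imwrite('pics/a.png',cv2.resize(im,(800,600),interpolation=cv2.INTER_AREA)[:,:,::-1])
print(pose()[2])
E
```

```text
pics
scene [ 222. -606.  679.] [-2.29, 0.58, -0.24] -0.07269205113100188 359.4842094699624Traceback (most recent call last):
  File "<stdin>", line 6, in <module>
  File "h.py", line 17, in atz
    c,r=ray(d,u,v); return c+r*(z-c[2])/r[2]
                                        ~^^^
IndexError: invalid index to scalar variable.
```

```bash
sed -i "s/d\['rotation'\]=np.array(d\['rotation'\]); return d/d['rotation']=np.array(d['rotation']); d['rotation']=R.from_rotvec(d['rotation']).as_matrix() if d['rotation'].ndim==1 else d['rotation']; return d/" h.py
python3 - <<'E'
from h import *
ims=[]
for n in ['scene','side','wrist']:
    d=cam(n); ims.append(d['image']); print(n,d['xyz'].round(),d['rotation'].round(2).tolist(),d['k1'],d['camera_matrix'][0][0])
    for t in ['bracket','ring','ear_left','pliers','pin_left','stand','oil_bottle']:
        for r in cams.boxes_of(n,t)[:3]: print(t,round(r['p'],2),np.round(r['rect']), atz(d,r['rect'][0],r['rect'][1],0).round())
im=np.vstack([np.hstack(ims[:2]),np.hstack([ims[2],ims[2]*0])])
cv2.imwrite('pics/a.png',cv2.resize(im,(800,600),interpolation=cv2.INTER_AREA)[:,:,::-1])
print(pose()[2])
E
```

```text
scene [ 222. -606.  679.] [[0.88, -0.34, 0.34], [-0.48, -0.62, 0.62], [-0.0, -0.71, -0.7]] -0.07269205113100188 359.4842094699624
bracket 0.97 [225. 165.  66.  43.] [536. 146.   0.]
ring 0.63 [222. 268.  24.  20.] [ 377. -173.    0.]
ear_left 0.46 [224. 270.  18.  15.] [ 379. -181.    0.]
pliers 0.83 [238. 183.  16.  43.] [533.  56.   0.]
pin_left 0.45 [237. 172.   5.  22.] [551.  99.   0.]
stand 0.88 [238. 214.  30.  41.] [482. -47.   0.]
oil_bottle 0.58 [291. 157.  15.  28.] [726.  87.   0.]
side [664. 695. 790.] [[-0.98, 0.13, -0.13], [0.18, 0.66, -0.73], [-0.01, -0.74, -0.67]] 0.032389652138210136 407.41327348611856
bracket 0.83 [275. 274.  76.  52.] [525. 135.   0.]
ring 0.68 [295. 161.   8.  13.] [ 370. -272.    0.]
ear_left 0.58 [250. 169.  12.  10.] [ 514. -258.    0.]
ear_left 0.36 [294. 165.   5.   1.] [ 378. -249.    0.]
pliers 0.68 [278. 178.  13.  40.] [ 440. -202.    0.]
pliers 0.31 [276. 184.   7.  18.] [ 451. -176.    0.]
pin_left 0.44 [277. 184.   5.  18.] [ 451. -173.    0.]
stand 0.79 [278. 204.  30.  43.] [465. -94.   0.]
oil_bottle 0.67 [201. 241.  12.  30.] [687.  -1.   0.]
wrist [ 219. -590.  386.] [[0.22, -0.93, -0.29], [-0.97, -0.21, -0.07], [-0.0, 0.3, -0.96]] -0.04129858521128758 292.353987384249
{'t': 1.3, 'qpos': array([-1.36400633e+00,  4.23123526e-01,  1.62991375e+00, -5.35534373e-06,
        1.08860704e+00, -1.90101699e-02]), 'qvel': array([-1.92995728e-04,  9.02349618e-05,  2.02229837e-04,  1.56141715e-03,
        5.69749623e-04, -5.75338581e-04]), 'joint_torque': array([ 4.68271872e-03, -5.44577122e+01, -2.74042654e+01,  6.45747688e-02,
        1.68003951e-02,  4.47863698e-06]), 'ee_pos': array([ 139.94045402, -609.10233392,  222.65494608]), 'orientation': array([-3.12154076e+00, -3.53931191e-01,  1.50286363e-05]), 'ft_force': array([-0.84690794,  0.53526268,  0.05099367]), 'moment': array([-0.02545589,  0.0665552 ,  0.03410658]), 'grasp_force': 0.0, 'width': 87.85599623912147}
```

View pics/a.png

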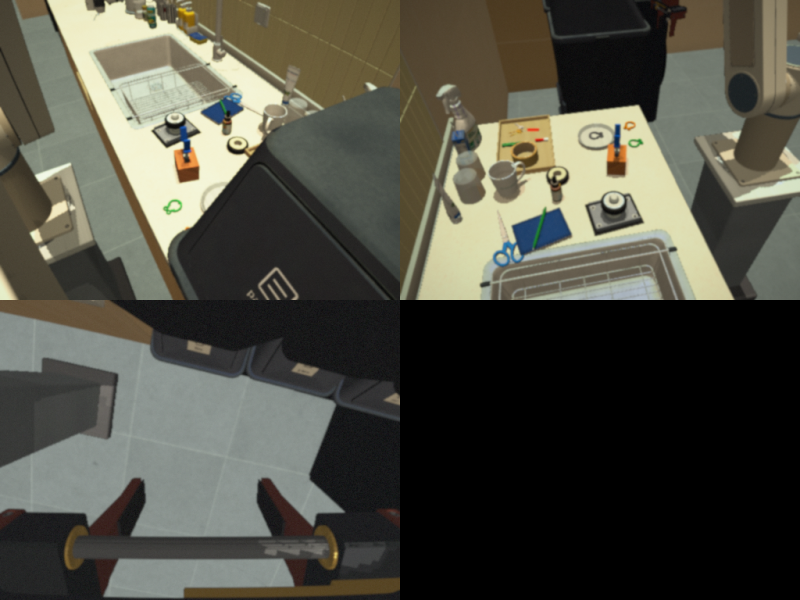

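Request:
move_arm(
  steps=[
    [[0, 0, -1], 0, 0],
    [[0, 0, -1], 0, 0],
    [[0.2, -0.9, -0.2], 0, 0],
    [[0.2, -0.9, -0.2], 0, 0],
    [[0.2, -0.9, -0.2], 0, 0],
    [[0.2, -0.9, -0.2], 0, 0],
    [[0.2, -0.9, -0.2], 0, 0],
    [[0.2, -0.9, -0.2], 0, 0],
    [[0.2, -0.9, -0.2], 0, 0],
    [[0.2, -0.9, -0.2], 0, 0],
    [[0.2, -0.9, -0.2], 0, 0],
    [[0.9, -0.5, 0], 0, 0],
    [[0.9, -0.5, 0], 0, 0],
    [[0.9, -0.5, 0], 0, 0],
    [[0.9, -0.5, 0], 0, 0],
    [[0.9, -0.5, 0], 0, 0],
    [[0.9, -0.5, 0], 0, 0],
    [[0.9, -0.5, 0], 0, 0],
    [[0.9, -0.5, 0], 0, 0],
    [[0.9, -0.5, 0], 0, 0],
  ],
)

```text
t: 2.97
ee_pos: [311.4, -245.7, 317.9]
orientation: [3.121, 0.354, 0.001]
ft_force: [0.1, 0.4, -0.5]
width: 87.9
grasp_force: 0.0
```

Request:
move_arm(
  steps=[
    [[0.9, -0.5, 0], 0, 0],
    [[0.9, -0.5, 0], 0, 0],
    [[0.9, -0.5, 0], 0, 0],
    [[0.9, -0.5, 0], 0, 0],
    [[0.9, -0.5, 0], 0, 0],
    [[0, 0, 0], 0, 0],
    [[0, 0, 0], 0, 0],
  ],
)

```text
t: 3.55
ee_pos: [406.7, -159.9, 317.6]
orientation: [3.121, 0.358, -0.001]
ft_force: [-0.0, 0.7, -0.4]
width: 87.6
grasp_force: 0.0
```

```bash
python3 - <<'E'
from h import *
ims=[]
for n in ['scene','side','wrist']:
    d=cam(n); ims.append(d['image']); print(n)
    for t,z in [('bracket',0),('ring',3),('ear_left',8),('pliers',100),('stand',32),('oil_bottle',50)]:
        for r in cams.boxes_of(n,t)[:3]: print(t,round(r['p'],2),np.round(r['rect']), atz(d,r['rect'][0],r['rect'][1],z).round())
save(d,'w1.png',None,1.5); save(cam('scene'),'s1.png')
E
```

```text
scene
bracket 0.58 [225. 167.  68.  47.] [532. 137.   0.]
ring 0.45 [222. 264.  28.  22.] [ 381. -166.    3.]
ear_left 0.63 [221. 272.  14.   6.] [ 369. -189.    8.]
pliers 0.73 [236. 186.  15.  42.] [481. -46. 100.]
stand 0.58 [238. 212.  33.  47.] [473. -66.  32.]
oil_bottle 0.83 [290. 156.  11.  34.] [689.  38.  50.]
side
bracket 0.76 [274. 273.  78.  55.] [526. 132.  -0.]
ring 0.5 [302. 185.  16.   8.] [ 381. -152.    3.]
ring 0.48 [251. 174.  14.  12.] [ 518. -232.    3.]
ring 0.43 [297. 160.  12.  12.] [ 366. -271.    3.]
ear_left 0.6 [301. 179.  17.   4.] [ 379. -173.    8.]
ear_left 0.58 [252. 172.  18.   4.] [ 514. -233.    8.]
pliers 0.73 [278. 179.  16.  38.] [469. -85. 100.]
pliers 0.49 [251. 170.  15.   4.] [ 533. -135.  100.]
stand 0.73 [278. 205.  32.  40.] [475. -58.  32.]
oil_bottle 0.88 [200. 242.  17.  30.] [688.  47.  50.]
wrist
bracket 0.96 [79. 44. 94. 89.] [513. 143.   0.]
bracket 0.36 [202. 100.  76.  74.] [473. -55.   0.]
ring 0.88 [316. 188.  32.  30.] [ 376. -269.    3.]
ring 0.73 [323.  99.  29.  35.] [ 518. -239.    3.]
ring 0.66 [314.  97.  11.  34.] [ 517. -225.    3.]
ear_left 0.76 [328. 101.  24.  36.] [ 516. -248.    8.]
ear_left 0.62 [311. 190.  23.  25.] [ 372. -261.    8.]
pliers 0.86 [184.  96.  66.  46.] [476. -51. 100.]
stand 0.89 [202. 100.  73.  74.] [474. -61.  32.]
stand 0.22 [187.  95.  71.  42.] [477. -39.  32.]
```

View pics/w1.png

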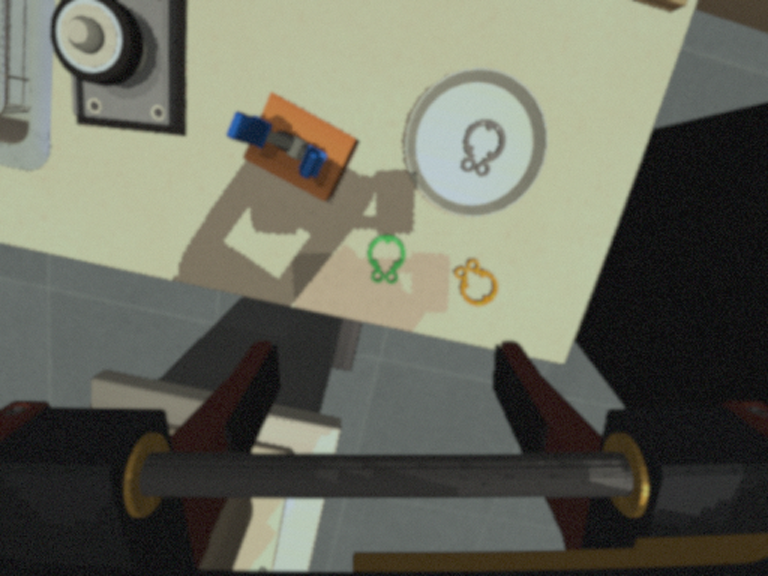

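```bash
python3 - <<'E'
from h import *
d=cam('wrist')
c=[atz(d,u/1.5,v/1.5,64)[:2] for u,v in [(272,95),(357,143),(330,198),(246,150)]]
print(np.round(c), np.mean(c,0), [np.round((c[(i+1)%4]-c[i]).tolist()+[np.linalg.norm(c[(i+1)%4]-c[i]),np.degrees(np.arctan2(*(c[(i+1)%4]-c[i])[::-1]))]) for i in range(4)])
p,Rt,o=pose(); print(np.degrees(np.arctan2(Rt[1,1],Rt[0,1])),o['qpos'])
a=[atz(d,u/1.5,v/1.5,8)[:2] for u,v in [(485,142),(468,163),(481,169)]]; print(np.round(a))
E
```

```text
[[ 515.  -32.]
 [ 492. -113.]
 [ 438.  -99.]
 [ 464.  -16.]] [477.12938125 -65.06841007] [array([ -23.,  -82.,   85., -106.]), array([-54.,  14.,  55., 165.]), array([25., 83., 87., 73.]), array([ 51., -16.,  54., -17.])]
-77.05923205867647 [-4.03608195e-01  2.29411032e-02  1.91889621e+00 -2.24373657e-05
  1.19982297e+00  9.41337258e-01]
[[ 523. -237.]
 [ 499. -226.]
 [ 497. -241.]]
```

Request:
move_arm(
  steps=[
    [[0, 0, 0], 0.97, 0],
    [[0, 0, 0], 0.97, 0],
    [[0, 0, 0], 0.97, 0],
    [[0, 0, 0], 0.97, 0],
    [[0, 0, 0], 0.97, 0],
    [[0, 0, 0], 0.97, 0],
    [[0.33, -0.88, -0.0], 0, 0],
    [[0.33, -0.88, 0.54], 0, 0],
    [[0.33, -0.88, 0.54], 0, 0],
    [[0.33, -0.88, 0.54], 0, 0],
    [[0.33, -0.88, 0.54], 0, 0],
    [[0, 0, 0.5], 0, 0],
    [[0, 0, 0], 0, 0],
    [[0, 0, 0], 0, 0],
    [[0, 0, 0], 0, 0],
  ],
)

```text
t: 5.95
ee_pos: [476.6, -66.8, 251.7]
orientation: [3.11, -0.442, 0.001]
ft_force: [0.1, -0.3, 0.2]
width: 88.2
grasp_force: 0.0
```

```bash
python3 - <<'E'
from h import *
d=cam('wrist'); save(d,'w2.png',None,1.5); np.savez('w2.npz',**{k:d[k] for k in ['xyz','rotation','camera_matrix','k1']})
p,Rt,o=pose(); print(p,np.degrees(np.arctan2(Rt[1,1],Rt[0,1])),o['qpos'].round(2),o['width'])
for t,z in [('ring',3),('ear_left',8),('ear_right',8),('pliers',150),('stand',32),('pin_left',72)]:
        for r in cams.boxes_of('wrist',t)[:3]: print(t,round(r['p'],2),np.round(r['rect']), atz(d,r['rect'][0],r['rect'][1],z).round())
for r in cams.cut_out('wrist','stand')[:1]:
    m=r['pixels'].astype('uint8'); print(cv2.minAreaRect(cv2.findNonZero(m)))
for r in cams.cut_out('wrist','pliers')[:1]:
    m=r['pixels'].astype('uint8'); print(m.sum(),cv2.minAreaRect(cv2.findNonZero(m)))
E
```

```text
[476.74809132 -66.94863509 252.00765691] -106.20138566251511 [-0.16  0.17  1.91 -0.    1.06  1.69] 87.74872441193929
ring 0.85 [370. 102.  33.  43.] [ 517. -237.    3.]
ring 0.75 [408. 192.  38.  29.] [ 375. -270.    3.]
ring 0.65 [340. 206.  31.  34.] [ 381. -168.    3.]
ear_left 0.57 [347. 206.   9.  31.] [ 380. -176.    8.]
ear_left 0.54 [382. 101.  18.  38.] [ 514. -251.    8.]
ear_left 0.48 [405. 195.  36.  18.] [ 374. -263.    8.]
ear_right 0.82 [361. 100.  15.  40.] [ 522. -224.    8.]
ear_right 0.69 [412. 185.  30.  16.] [ 386. -274.    8.]
ear_right 0.5 [332. 209.  23.  30.] [ 381. -155.    8.]
pliers 0.98 [254. 191.  72.  42.] [481. -65. 150.]
stand 0.94 [256. 173.  66.  57.] [470. -63.  32.]
stand 0.29 [253. 187.  70.  40.] [453. -54.  32.]
pin_left 0.78 [235. 192.  37.  32.] [464. -34.  72.]
((254.61509704589844, 171.1068572998047), (56.3687629699707, 68.50858306884766), 87.87889862060547)
1579 ((253.5, 187.5), (41.0, 69.0), 90.0)
```

View pics/w2.png

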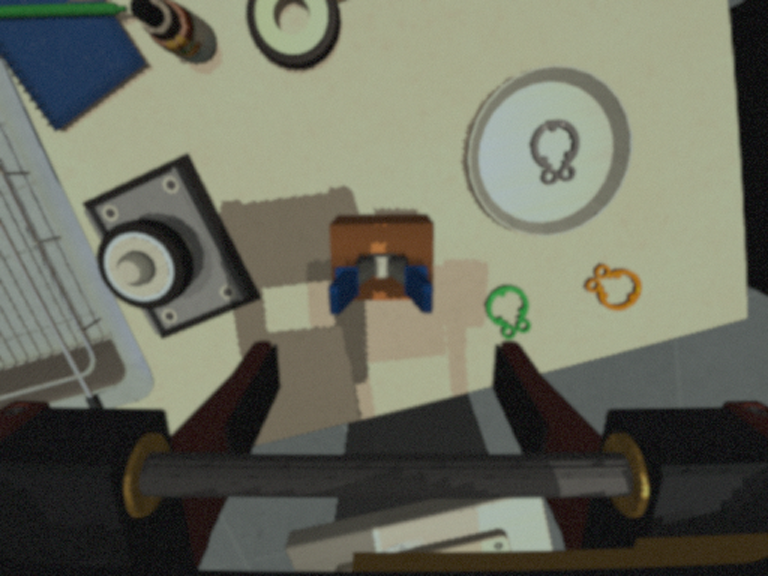

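```bash
python3 - <<'E'
from h import *
d=dict(np.load('w2.npz'))
a=np.radians(-106.2); y=np.array([np.cos(a),np.sin(a),0]); x=np.array([-y[1],y[0],0])
C=np.array([477,-65,0])
for n,(px,py,pz) in dict(base1=(32,42,0),base2=(32,-42,0),top1=(32,42,64),top2=(32,-42,64),hl=(0,-32.5,162),hr=(0,32.5,162),pt=(0,0,72),rear1=(-32,42,64)).items():
    print(n,(proj(d,C+px*x+py*y+[0,0,pz])*1.5).round())
P=lambda u,v,z:atz(d,u/1.5,v/1.5,z)
print('base',P(331,215,0),P(433,215,0))
print('handles', P(333,312,162),P(430,310,162))
im=cv2.imread('pics/w2.png'); cv2.imwrite('pics/w2c.png',cv2.resize(im[190:340,290:490],None,fx=4,fy=4,interpolation=cv2.INTER_CUBIC))
E
```

```text
base1 [429. 212.]
base2 [340. 212.]
top1 [437. 221.]
top2 [332. 221.]
hl [330. 297.]
hr [438. 297.]
pt [384. 263.]
rear1 [434. 298.]
base [518.87551196 -24.77918131   0.        ] [ 492.14016622 -116.86436728    0.        ]
handles [476.33605475 -32.40120103 162.        ] [461.05981    -89.71345934 162.        ]
```

View pics/w2c.png

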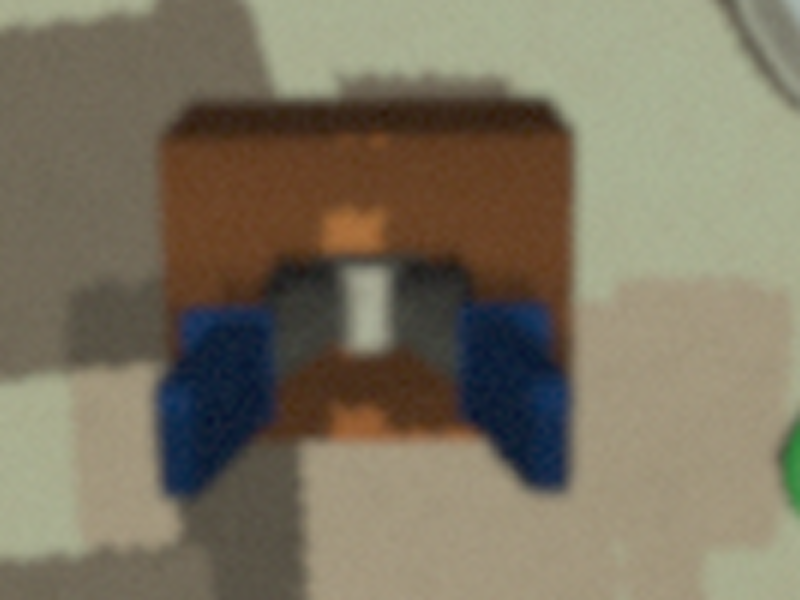

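Request:
move_arm(
  steps=[
    [[0, -0.15, 0.7], 0, 0],
    [[0, 0, 0.8], 0, 0],
    [[0, 0, 0.8], 0, 0],
    [[0, 0, 0.8], 0, 0],
    [[0, 0, 0.8], 0, 0],
    [[0, 0, 0.7], 0, 0],
    [[0, 0, 0.45], 0, 0],
    [[0, 0, 0], 0, 0.1],
    [[0, 0, 0], 0, 0.2],
    [[0, 0, 0], 0, 0.28],
    [[0, 0, 0], 0, 0.34],
    [[0, 0, 0], 0, 0.36],
    [[0, 0, 0], 0, 0.38],
    [[0, 0, 0], 0, 0.38],
    [[0, 0, 0], 0, 0.38],
  ],
)

```text
t: 7.65
ee_pos: [479.5, -63.6, 127.1]
orientation: [3.11, -0.441, 0.008]
ft_force: [0.3, -3.0, 10.6]
width: 54.7
grasp_force: 6.6
```

```bash
python3 - <<'E'
from h import *
d=cam('wrist'); save(d,'w3.png',None,1.5)
print(pose()[2])
for t in ['pliers','pin_left','stand','ring']:
    for r in cams.boxes_of('wrist',t)[:2]: print(t,round(r['p'],2),np.round(r['rect']))
E
```

```text
{'t': 7.7, 'qpos': array([-1.55989342e-01,  3.63304391e-01,  2.00811169e+00, -1.04610416e-03,
        7.65318234e-01,  1.69734577e+00]), 'qvel': array([ 3.44814205e-04,  8.59219976e-04,  1.65633874e-03,  1.19456703e-03,
        5.02917553e-05, -5.17694388e-04]), 'joint_torque': array([ 1.47226252e+00, -3.80854475e+01, -1.70600420e+01,  6.50610533e-01,
       -2.36529456e-01,  1.66083133e-02]), 'ee_pos': array([479.54146405, -63.59694032, 127.08930451]), 'orientation': array([ 3.10966335, -0.44105231,  0.00761189]), 'ft_force': array([-0.04420275, -2.69961184, 11.16855024]), 'moment': array([-0.4955735 ,  0.2478892 ,  0.01498154]), 'grasp_force': 6.639036918058991, 'width': 54.37729810587597}
pliers 0.85 [258. 247. 108.  94.]
stand 0.8 [258. 203.  98.  91.]
ring 0.87 [373. 248.  44.  45.]
ring 0.75 [422. 102.  46.  60.]
```

View pics/w3.png

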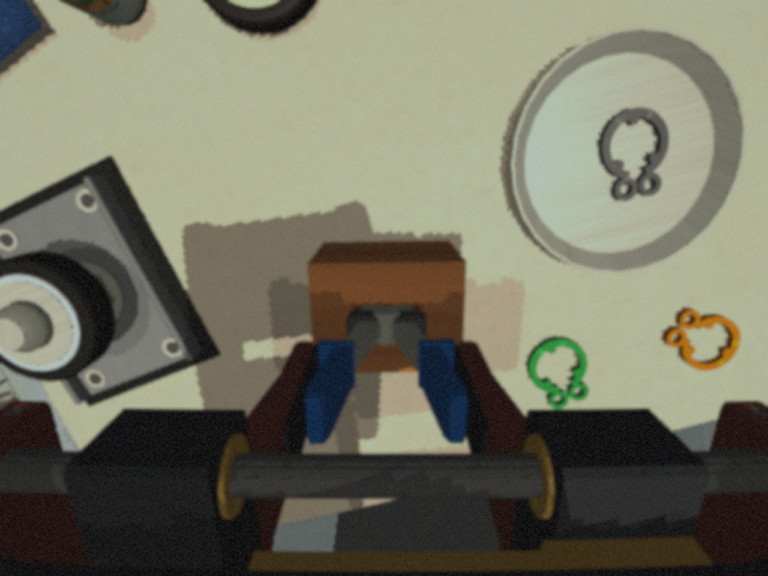

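```bash
python3 - <<'E'
from h import *
d=cam('wrist')
P=lambda u,v,z:atz(d,u/1.5,v/1.5,z)[:2]
l=P(622,189,8);r=P(650,184,8);c=P(634,146,8)
print(l,r,c,np.linalg.norm(l-r),(l+r)/2,np.linalg.norm((l+r)/2-c)); v=r-l; print(np.degrees(np.arctan2(v[1],v[0])))
v=c-(l+r)/2; print(np.degrees(np.arctan2(v[1],v[0])))
d2=P(748,150,16);d1=P(503,150,16); print('dish',P(627,150,10))
E
```

```text
[ 498.40833811 -224.96267353] [ 496.64820422 -243.00922463] [ 522.57639626 -235.9615363 ] 18.13218349008566 [ 497.52827117 -233.98594908] 25.125913229070015
-95.57060882401647
-4.50967756385902
dish [ 521.61403957 -230.2946483 ]
```

Request:
move_arm(
  steps=[
    [[0, 0, -0.1], 0, 0.4],
    [[0, 0, -0.1], 0, 0.4],
    [[0, 0, -0.2], 0, 0.4],
    [[0, 0, -0.3], 0, 0.4],
    [[0, 0, -0.5], 0, 0.4],
    [[0, 0, -0.5], 0, 0.4],
    [[0, 0, -0.5], 0, 0.4],
    [[0, 0, -0.5], 0, 0.4],
    [[0, 0, -0.5], 0, 0.4],
    [[0, 0, -0.4], 0, 0.4],
    [[0, 0, 0], 0, 0.4],
    [[0, 0, 0], 0, 0.4],
  ],
)

```text
t: 8.95
ee_pos: [477.8, -62.8, 215.4]
orientation: [-3.11, 0.442, -0.002]
ft_force: [-0.1, 0.2, -1.4]
width: 52.8
grasp_force: 3.8
```

```bash
python3 - <<'E'
from h import *
d=cam('wrist'); save(d,'w4.png',(150,60,450,285),2.66)
o=pose()[2];print({k:np.round(o[k],2) for k in ['ee_pos','ft_force','width','grasp_force']})
for t in ['pliers','pin_left','pin_right','stand','ring']:
    for r in cams.boxes_of('wrist',t)[:2]: print(t,round(r['p'],2),np.round(r['rect']))
p,Rt,_=pose(); a=Rt
for s in (-6.5,6.5): print(proj(d,p+Rt@[0,s,111]))
E
```

```text
{'ee_pos': array([477.33, -62.76, 214.78]), 'ft_force': array([ 0.8 ,  0.28, -1.38]), 'width': np.float64(52.96), 'grasp_force': np.float64(3.78)}
pliers 0.76 [257. 243. 106. 104.]
pin_left 0.59 [229. 243.  50. 103.]
pin_right 0.75 [257. 243. 104. 106.]
stand 0.86 [260. 179.  73.  66.]
ring 0.97 [384. 100.  36.  45.]
ring 0.94 [350. 215.  36.  38.]
[251.40895631 191.69072475]
[264.6550348  191.69383477]
```

View pics/w4.png

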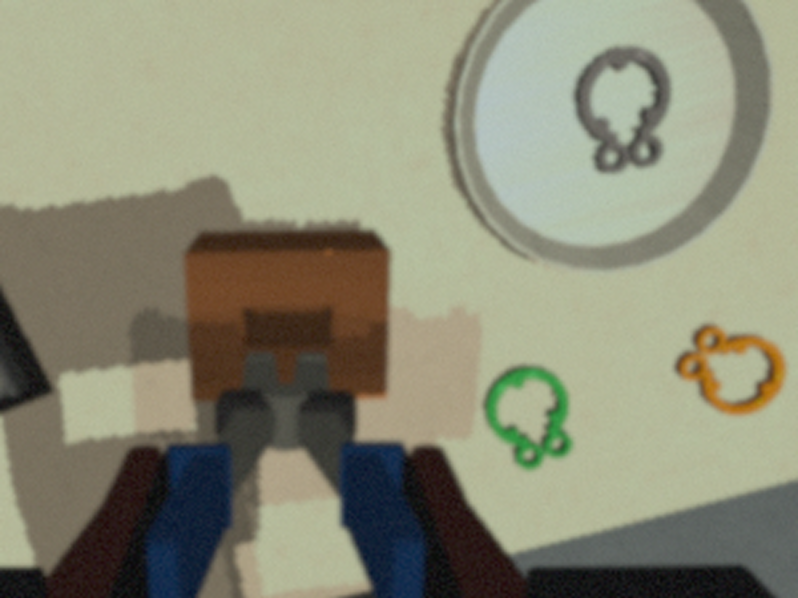

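Request:
move_arm(
  steps=[
    [[0, 0, 0], -0.75, 0.4],
    [[0, 0, 0], -0.75, 0.4],
    [[0, 0, 0], -0.75, 0.4],
    [[0.15, 0.75, 0], 0, 0.4],
    [[0.15, 0.75, 0], 0, 0.4],
    [[0.15, 0.75, 0], 0, 0.4],
    [[0.15, 0.75, 0], 0, 0.4],
    [[0.15, 0.75, 0], 0, 0.4],
    [[0.15, 0.75, 0], 0, 0.4],
    [[0.15, 0.75, 0.2], 0, 0.4],
    [[0.15, 0.75, 0.5], 0, 0.4],
    [[0.2, 0.75, 0.6], 0, 0.4],
    [[0, 0, 0.6], 0, 0.4],
    [[0, 0, 0.6], 0, 0.4],
    [[0, 0, 0.3], 0, 0.4],
    [[0, 0, 0], 0, 0.4],
    [[0, 0, 0], 0, 0.4],
  ],
)

```text
t: 10.67
ee_pos: [497.8, -233.7, 144.6]
orientation: [-3.138, 0.134, 0.002]
ft_force: [0.2, 0.1, -0.7]
width: 52.9
grasp_force: 3.8
```

```bash
python3 - <<'E'
from h import *
d=cam('wrist'); save(d,'w5.png',(206,132,306,207),8)
o=pose()[2];print({k:np.round(o[k],2) for k in ['ee_pos','ft_force','width','grasp_force']})
p,Rt,_=pose(); print(np.degrees(np.arctan2(Rt[1,1],Rt[0,1])), Rt[:,2])
for s in (-7.3,7.3): print('root',proj(d,p+Rt@[0,s,111]),'tip',proj(d,p+Rt@[0,s,115.6]))
for t in ['pin_left','pin_right','ring','ear_left','ear_right']:
    for r in cams.boxes_of('wrist',t)[:1]: print(t,round(r['p'],2),np.round(r['rect']))
E
```

```text
{'ee_pos': array([ 498.33, -233.91,  145.29]), 'ft_force': array([-0.76, -0.24, -1.39]), 'width': np.float64(52.41), 'grasp_force': np.float64(3.78)}
-94.8958433039042 [ 2.73708472e-04 -1.37574102e-04 -9.99999953e-01]
root [250.69849537 190.84595311] tip [250.79821115 189.52937422]
root [265.68924532 190.84829425] tip [265.56109861 189.53165138]
pin_left 0.77 [229. 240.  52. 105.]
pin_right 0.62 [258. 242. 100. 107.]
ring 0.91 [260. 166.  42.  51.]
ear_left 0.67 [272. 166.  23.  48.]
ear_right 0.93 [249. 166.  19.  46.]
```

View pics/w5.png

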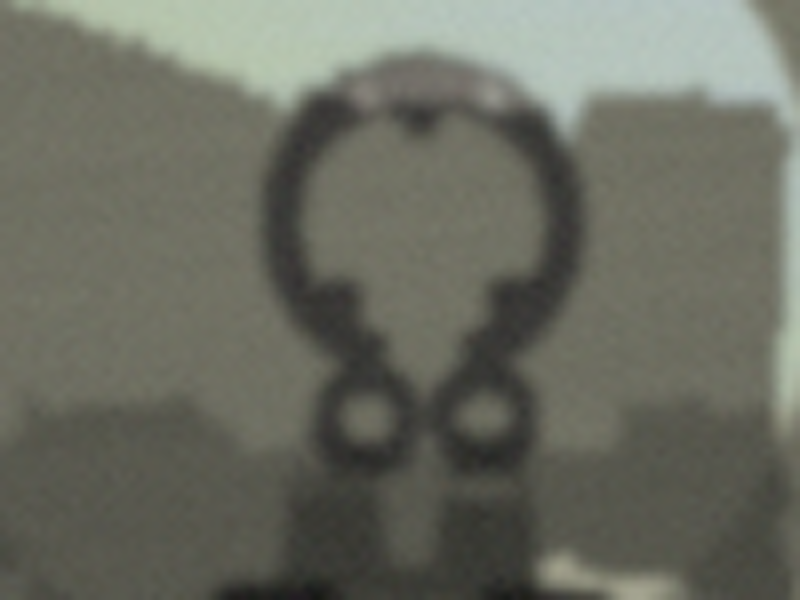

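```bash
python3 - <<'E'
from h import *
d=cam('wrist'); p,Rt,_=pose()
T=lambda u,v,z:(Rt.T@(atz(d,u,v,z)-p)).round(1)
print('holes',T(252,184.1,8),T(266.6,184.1,8),'ring c',T(206+420/8,132+220/8,8))
for u in (206+288/8,206+380/8,206+440/8,206+535/8): print('foot',T(u,191.4,p[2]-111))
for xo in (0,-3,-6): print(xo,'guardtop',proj(d,p+Rt@[xo+5,-30,6]),'guard bottom',proj(d,p+Rt@[xo+5,-30,12]),'htop',proj(d,p+Rt@[xo+5,-26,-35]),proj(d,p+Rt@[xo-5,-26,-35]),'pivot',proj(d,p+Rt@[xo+5,0,55]))
# blue mask rows
im=d['image'].astype(int); b=(im[:,:,2]>im[:,:,0]+40)&(im[:,:,2]>im[:,:,1]+25)
b[:200]=0; ys,xs=np.nonzero(b); print('blue rows',ys.min(),ys.max(),'cols',xs.min(),xs.max())
for c in (215,222,228,235,280,290,300): 
    y=np.nonzero(b[:,c])[0]; print(c,(y.min(),y.max()) if len(y) else None)
E
```

```text
holes [  0.3  -6.2 137.6] [  0.3   9.3 137.6] ring c [ 26.7   0.6 137.6]
foot [  0.  -15.6 111. ]
foot [  0.   -4.3 111. ]
foot [  0.   3. 111.]
foot [  0.   14.6 111. ]
0 guardtop [210.8129905  231.00049045] guard bottom [212.20257379 227.19404938] htop [206.46078172 264.99736763] [207.53408715 282.32953073] pivot [258.14420188 205.42806197]
-3 guardtop [211.04110429 235.34870326] guard bottom [212.41651211 231.43105331] htop [206.78602695 270.27787744] [207.85005278 287.38127759] pivot [258.13980026 209.00524054]
-6 guardtop [211.26781126 239.65336518] guard bottom [212.62918528 235.62708108] htop [207.10848073 275.48865777] [208.16325199 292.36642551] pivot [258.13541896 212.55467999]
blue rows 227 292 cols 206 308
215 (np.int64(228), np.int64(292))
222 (np.int64(227), np.int64(230))
228 (np.int64(228), np.int64(229))
235 (np.int64(232), np.int64(232))
280 (np.int64(227), np.int64(230))
290 (np.int64(228), np.int64(228))
300 (np.int64(228), np.int64(292))
```

Request:
move_arm(
  steps=[
    [[0.11, 0.04, 0.1], 0, 0.4],
    [[0.11, 0.05, 0.2], 0, 0.4],
    [[0, 0, 0.2], 0, 0.4],
    [[0, 0, 0.2], 0, 0.4],
    [[0, 0, 0], 0, 0.4],
    [[0, 0, 0], 0, 0.4],
    [[0, 0, 0], 0, 0.4],
  ],
)

```text
t: 11.6
ee_pos: [503.2, -236.6, 127.2]
orientation: [-3.139, 0.135, 0.001]
ft_force: [0.8, -0.3, -1.2]
width: 52.4
grasp_force: 3.8
```

```bash
python3 - <<'E'
from h import *
d=cam('wrist'); 
o=pose()[2];print({k:np.round(o[k],2) for k in ['ee_pos','ft_force','width','grasp_force']})
s=cam('side'); 
a=cv2.resize(d['image'][140:210,216:306],None,fx=6,fy=6,interpolation=cv2.INTER_CUBIC)
b=cv2.resize(s['image'][140:190,230:290],(504,420),interpolation=cv2.INTER_CUBIC)
im=np.hstack([a,b])[:,:,::-1]; cv2.imwrite('pics/w6.png',cv2.resize(im,None,fx=.75,fy=.75,interpolation=cv2.INTER_AREA)) 
E
```

```text
{'ee_pos': array([ 503.31, -236.65,  127.43]), 'ft_force': array([ 0.55, -0.15, -1.01]), 'width': np.float64(52.6), 'grasp_force': np.float64(3.78)}
```

View pics/w6.png

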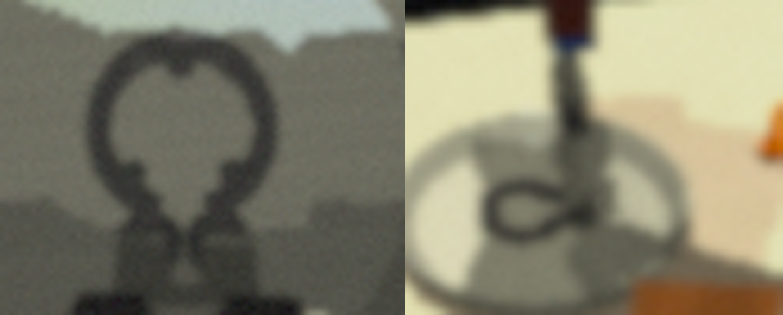

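Request:
move_arm(
  steps=[
    [[0, 0, 0.08], 0, 0.4],
    [[0, 0, 0.08], 0, 0.4],
    [[0, 0, 0.08], 0, 0.4],
    [[0, 0, 0.04], 0, 0.4],
    [[0, 0, 0], 0, 0.4],
    [[0, 0, 0], 0, 0.4],
  ],
)

```text
t: 12.2
ee_pos: [503.2, -236.6, 120.3]
orientation: [-3.139, 0.135, 0.0]
ft_force: [-0.1, -0.2, -1.9]
width: 52.7
grasp_force: 3.9
```

Request:
move_arm(
  steps=[
    [[0, 0, 0.04], 0, 0.4],
    [[0, 0, 0.04], 0, 0.4],
    [[0, 0, 0.04], 0, 0.4],
    [[0, 0, 0], 0, 0.4],
    [[0, 0, 0], 0, 0.4],
  ],
)

```text
t: 12.62
ee_pos: [504.2, -237.2, 118.3]
orientation: [3.138, -0.135, 0.003]
ft_force: [-0.1, -0.4, 5.3]
width: 52.6
grasp_force: 4.4
```

Request:
move_arm(
  steps=[
    [[0, 0, 0], 0, 0.43],
    [[0, 0, 0], 0, 0.46],
    [[0, 0, 0], 0, 0.49],
    [[0, 0, 0], 0, 0.51],
    [[0, 0, 0], 0, 0.53],
    [[0, 0, 0], 0, 0.55],
    [[0, 0, 0], 0, 0.55],
    [[0, 0, 0], 0, 0.55],
  ],
)

```text
t: 13.28
ee_pos: [504.8, -237.2, 119.0]
orientation: [3.138, -0.135, 0.005]
ft_force: [-1.2, 1.3, 10.7]
width: 39.9
grasp_force: 9.7
```

```bash
cat > look.py <<'E'
from h import *
import sys
d=cam('wrist'); s=cam('side')
p,Rt,o=pose();print({k:np.round(o[k],2) for k in ['t','ee_pos','ft_force','width','grasp_force']})
a=cv2.resize(d['image'][120:240,186:336],(500,400),interpolation=cv2.INTER_CUBIC)
c=[int(v) for v in sys.argv[2:4]]
b=cv2.resize(s['image'][c[1]-40:c[1]+40,c[0]-30:c[0]+30],(300,400),interpolation=cv2.INTER_CUBIC)
cv2.imwrite('pics/'+sys.argv[1],np.hstack([a,b])[:,:,::-1])
E
python3 look.py w7.png 255 165
```

```text
{'t': np.float64(13.38), 'ee_pos': array([ 504.78, -237.16,  119.  ]), 'ft_force': array([-0.78,  1.91, 11.05]), 'width': np.float64(39.31), 'grasp_force': np.float64(9.69)}
```

View pics/w7.png

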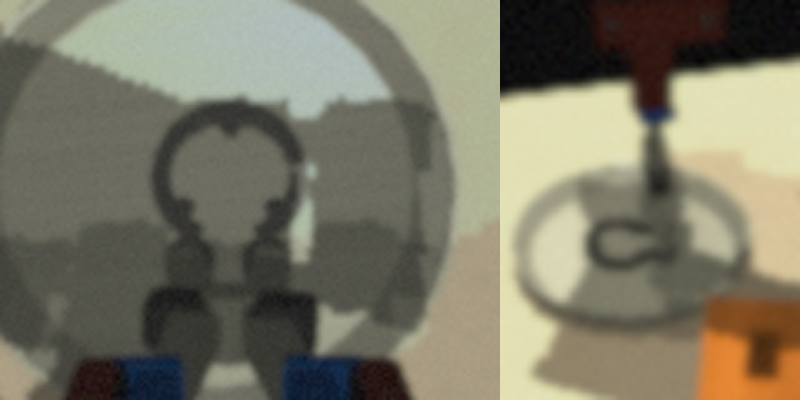

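```bash
cat > prof.py <<'E'
from h import *
import sys
r0,r1,c0,c1=[int(v) for v in sys.argv[1:5]]
d=cam('wrist'); g=d['image'].astype(float).mean(2)
for r in range(r0,r1): print(r,' '.join('%3d'%v for v in g[r,c0:c1]))
E
python3 prof.py 180 206 228 282
```

```text
180 109 104 102  96  85  67  56  51  52  49  50  61  59  58  66  78  92 101 102 103 105 105 102 102 105 104 102 104 105 105 104 104 102 103 103 103  99  88  77  63  59  56  57  56  58  56  71  93 122 143 151 134 115 105
181 105 105 102 101  90  71  61  53  50  54  51  51  52  51  54  70  85  99 102 105 106 104 103 105 104 105 102 104 105 105 107 103 104 104 104 105  94  82  65  52  52  50  53  50  55  66  81 105 132 157 162 144 121 106
182 104 103 105 101  91  79  63  52  51  48  51  53  52  54  56  70  86 100 105 105 101 105 103 106 106 104 106 106 106 105 105 105 103 105 102 103  96  82  61  50  52  55  49  53  57  68  92 115 143 164 169 146 120 105
183 103 104 106 104 100  87  71  54  51  53  49  50  51  52  60  72  92 102 104 105 104 106 105 105 106 106 107 106 107 105 107 105 105 103 103 104  97  81  62  56  52  53  52  52  58  71  98 127 156 171 168 148 120 106
184  99 102 101 104 101  93  80  62  54  57  50  52  51  56  61  80  92 101 102 102 104 104 105 104 103 103 105 106 107 104 105 104 102 105 101 103  98  85  64  54  53  50  54  49  58  79 110 144 166 173 168 146 119 105

[... 3919 characters left out ...]
  63  71  77  81  80  79  81  76  82  78
203  85  82  81  82  83  83  82  74  65  54  52  51  52  53  59  54  51  52  56  55  59  62  66  78  79  78  82  78  76  77  78  65  53  56  53  53  52  52  54  53  54  54  54  58  59  66  78  77  79  79  78  82  79  81
204  83  84  80  81  83  81  76  68  59  53  53  51  53  53  50  55  52  52  54  55  52  55  68  71  70  72  71  71  71  69  73  64  57  52  55  50  48  56  56  55  56  53  52  57  63  71  76  80  80  80  81  79  79  81
205  79  83  81  81  74  69  66  61  55  49  45  48  52  48  45  45  48  52  52  51  56  55  57  62  63  63  61  63  63  63  63  61  56  51  55  53  52  53  53  47  52  50  53  53  63  72  76  79  79  81  77  81  82  80
```

Request:
move_arm(
  steps=[
    [[0, 0, -0.02], 0, 0.58],
    [[0, 0, -0.02], 0, 0.61],
    [[0, 0, 0], 0, 0.64],
    [[0, 0, 0], 0, 0.66],
    [[0, 0, 0], 0, 0.66],
    [[0, 0, 0], 0, 0.66],
  ],
)

```text
t: 13.93
ee_pos: [504.2, -236.2, 119.4]
orientation: [-3.138, 0.136, -0.003]
ft_force: [-0.1, 5.0, 8.6]
width: 30.1
grasp_force: 14.3
```

```bash
python3 prof.py 186 204 222 286; python3 -c "
from h import *
o=pose()[2];print({k:np.round(o[k],2) for k in ['t','ee_pos','ft_force','width','grasp_force']})"
```

```text
186  86  85  87  91  97  92  96  90  91  90  89  82  71  60  49  47  46  48  48  52  65  77  90  98 104 103 102 104 102 103 105 104 102 103  99 104 103 104 104 102 102  99  94  83  70  62  63  78  93  99 100 109 120 140 155 167 165 156 137 108  90  91  87  86
187  80  82  80  85  88  89  86  83  82  85  81  80  71  64  54  48  41  39  46  45  52  68  84  97 102 103 102 103 102 102 102 105 103 101 103 104 102 102 104 103 104  97  85  73  60  56  62  78  93  98 104 121 141 152 156 159 156 145 126  98  85  85  84  79
188  81  79  81  83  82  85  78  81  83  82  82  78  79  71  61  46  42  42  41  45  54  67  82  99 100 103 104 104 103 105  98  99 101 100 105 103 103 103 102 104 102  98  85  65  55  51  62  80  94 106 118 133 151 154 158 156 143 126 109  91  84  79  80  79
189  81  79  77  81  76  81  80  79  82  79  81  78  77  68  56  46  44  42  42  45  56  66  88  97 103 103 103 100 104 101 103 101  99 100 102 101 102 102 102 102  99  95  86  67  54  55  61  78  94 108 125 142 150 156 156 146 131 106  89  81  79  79  80  80
190  80  79  78  79  80  79  83  80  79  81  79  80  73  59 
[... 3054 characters left out ...]
1  80
202  84  81  83  81  82  84  81  82  84  80  68  61  57  53  52  51  53  57  54  52  54  54  52  56  55  64  74  77  79  79  80  78  78  77  81  78  79  78  76  67  62  57  55  50  51  52  54  49  51  52  54  54  58  70  75  79  81  78  81  83  78  83  79  82
203  81  81  83  85  81  82  81  83  84  81  71  66  53  54  51  52  54  46  53  53  53  50  54  58  50  60  66  73  75  73  76  71  72  71  70  71  77  72  71  64  57  54  53  49  57  54  55  49  50  53  56  58  62  73  78  80  81  79  76  80  79  80  80  82
{'t': np.float64(13.98), 'ee_pos': array([ 504.2 , -236.22,  119.41]), 'ft_force': array([-0.46,  4.48,  8.73]), 'width': np.float64(30.35), 'grasp_force': np.float64(14.31)}
```

Request:
move_arm(
  steps=[
    [[0, 0, -0.05], 0, 0.68],
    [[0, 0, -0.05], 0, 0.7],
    [[0, 0, -0.05], 0, 0.7],
    [[0, 0, -0.1], 0, 0.7],
    [[0, 0, -0.2], 0, 0.7],
    [[0, 0, -0.3], 0, 0.7],
    [[0, 0, -0.4], 0, 0.7],
    [[0, 0, -0.4], 0, 0.7],
    [[0, 0, -0.4], 0, 0.7],
    [[0, 0, -0.2], 0, 0.7],
    [[0, 0, 0], 0, 0.7],
    [[0, 0, 0], 0, 0.7],
    [[0, 0, 0], 0, 0.7],
  ],
)

```text
t: 15.07
ee_pos: [503.0, -236.5, 172.0]
orientation: [-3.138, 0.135, 0.001]
ft_force: [0.0, -0.1, -1.4]
width: 26.8
grasp_force: 15.0
```

```bash
cat > chk.py <<'E'
from h import *
d=cam('wrist'); p,Rt,o=pose();print({k:np.round(o[k],2) for k in ['t','ee_pos','ft_force','width','grasp_force']})
for t in ['ring','ear_left','ear_right','pin_left','pin_right']:
    for r in cams.boxes_of('wrist',t)[:2]: print(t,round(r['p'],2),np.round(r['rect'],1))
save(d,'last.png')
s=cam('side'); 
for r in cams.boxes_of('side','ring')[:4]: print('side',round(r['p'],2),np.round(r['rect'],1))
E
python3 chk.py; python3 prof.py 150 204 222 286 | awk 'NR%3==1'
```

```text
{'t': np.float64(15.12), 'ee_pos': array([ 502.89, -236.48,  171.72]), 'ft_force': array([ 0.58,  0.12, -2.3 ]), 'width': np.float64(26.98), 'grasp_force': np.float64(15.01)}
ring 0.81 [254.6 173.4  49.5  45.5]
ear_left 0.69 [273.  175.2  19.6  41.6]
ear_right 0.64 [237.5 172.2  13.4  37.3]
ear_right 0.63 [198.4 265.6  10.1  15.6]
pin_left 0.71 [241.6 243.4  21.1 101.5]
pin_right 0.87 [256.9 242.3  53.7  99.2]
side 0.58 [306.8 183.5  10.6   9.4]
150 112 114 116 114 113 112 111 115 119 114 116 117 116 114 116 119 116 117 116 116 116 115 114 109 103  99  94  90  83  80  83  79  80  80  81  80  85  88  97  97  96 103 109 113 111 111 114 114 115 111 114 115 112 115 112 113 114 114 115 113 111 115 112 115
153 109 116 114 114 113 114 113 114 113 110 112 114 111 113 112 113 110 106 104  93  85  78  80  78  73  70  66  62  66  68  66  67  65  64  66  69  62  62  65  63  68  73  77  80  86  95 108 112 113 113 114 116 115 114 114 116 112 115 113 109 114 114 114 115
156 112 112 112 112 109 113 111 114 113 114 114 114 113 112 103  93  82  71  69  65  67  68  71  74  77  79  82  87  85  76  70  6
[... 3329 characters left out ...]
  62  56  54  63  75  84  89  91  89  93  92  91  92  92  92  98 116 141 164 172 170 161 133  92  63  58  63  70  69  71  76  86  97 106 102  99 104 123 136 139 141 135 128 116 112
198  90  87  89  89  89  88  87  85  75  66  59  58  57  60  59  56  56  58  57  60  61  62  77 107 137 157 160 161 161 163 164 164 161 160 162 165 166 169 170 167 150 118  82  58  54  57  62  56  60  59  57  57  59  64  77 104 139 165 172 174 172 173 170 171
201  88  87  86  89  88  90  85  85  79  71  64  60  62  60  61  61  55  58  58  61  60  56  62  76 102 134 159 166 168 166 167 166 166 165 168 168 166 166 166 158 141 105  76  64  60  55  59  57  54  58  61  56  62  73  89 122 149 166 168 170 172 171 166 157
```

Request:
move_arm(
  steps=[
    [[0, 0, -0.3], 0, 0.7],
    [[0, 0, -0.6], 0, 0.7],
    [[0, 0, -0.6], 0, 0.7],
    [[0, 0, -0.4], 0, 0.7],
    [[0, -0.3, -0.2], 0, 0.7],
    [[-0.1, -0.5, 0], 0, 0.7],
    [[-0.15, -0.7, 0], 0, 0.7],
    [[-0.15, -0.7, 0], 0, 0.7],
    [[-0.15, -0.7, 0], 0, 0.7],
    [[-0.15, -0.7, 0], 0, 0.7],
    [[-0.15, -0.7, 0], 0, 0.7],
    [[-0.15, -0.7, 0], 0, 0.7],
    [[-0.2, -0.7, 0], 0, 0.7],
    [[-0.2, -0.7, 0], 0, 0.7],
    [[-0.2, -0.7, 0], 0, 0.7],
    [[-0.2, -0.7, 0], 0, 0.7],
    [[-0.2, -0.7, 0], 0, 0.7],
    [[-0.2, -0.7, 0], 0, 0.7],
    [[-0.2, -0.7, 0], 0, 0.7],
    [[-0.2, -0.7, 0], 0, 0.7],
  ],
)

```text
t: 17.18
ee_pos: [459.7, 34.6, 224.0]
orientation: [-3.139, 0.134, 0.002]
ft_force: [1.1, 0.3, -2.4]
width: 26.8
grasp_force: 15.0
```

Request:
move_arm(
  steps=[
    [[-0.2, -0.7, 0], 0, 0.7],
    [[-0.2, -0.7, 0], 0, 0.7],
    [[-0.2, -0.7, 0], 0, 0.7],
    [[-0.2, -0.7, 0], 0, 0.7],
    [[-0.1, -0.4, 0], 0, 0.7],
    [[0, -0.2, 0], 0, 0.7],
    [[0, 0, 0], 0, 0.7],
    [[0, 0, 0], 0, 0.7],
    [[0, 0, 0], 0, 0.7],
  ],
)

```text
t: 17.93
ee_pos: [446.1, 119.0, 224.6]
orientation: [3.138, -0.135, -0.0]
ft_force: [0.1, -0.0, -1.8]
width: 26.6
grasp_force: 15.0
```

```bash
python3 chk.py; python3 - <<'E'
from h import *
for n in ['wrist','side','scene']:
    d=cam(n)
    for r in cams.boxes_of(n,'bracket')[:2]: print(n,round(r['p'],2),np.round(r['rect'],1))
    g=cv2.cvtColor(d['image'],cv2.COLOR_RGB2GRAY)
    if n=='wrist':
        c=cv2.HoughCircles(cv2.GaussianBlur(g,(5,5),1),cv2.HOUGH_GRADIENT,1,10,param1=80,param2=18,minRadius=8,maxRadius=60); print(None if c is None else c[0][:12].round(1))
        w=d
w['side']=cam('side')['image']
im=np.hstack([cv2.resize(w['image'][60:260,106:406],(504,336)),cv2.resize(w['side'][225:325,210:300],(296,336))]); cv2.imwrite('pics/w8.png',im[:,:,::-1])
p,Rt,o=pose(); np.savez('w8.npz',**{k:w[k] for k in ['image','xyz','rotation','camera_matrix','k1']},p=p,Rt=Rt)
E
```

```text
{'t': np.float64(17.98), 'ee_pos': array([446.13, 118.94, 224.6 ]), 'ft_force': array([-0.02, -0.08, -1.3 ]), 'width': np.float64(26.54), 'grasp_force': np.float64(14.95)}
ring 0.92 [464.9 195.6  30.3  35.9]
ring 0.61 [255.5 172.1  53.3  42.5]
ear_left 0.79 [470.3 199.2  14.6  35.8]
ear_left 0.55 [273.4 172.   20.9  39.4]
ear_right 0.82 [237.8 174.3  13.6  45. ]
ear_right 0.71 [458.8 200.6  19.2  37. ]
pin_left 0.71 [242.2 244.8  24.5 101.7]
pin_right 0.64 [256.5 242.6  50.   98.5]
side 0.69 [304.4 237.   26.1  19.4]
side 0.53 [294.6 158.5   9.   12.6]
side 0.28 [276.6 203.9  22.4  40.1]
wrist 0.72 [237.6  97.5 112.6 136.9]
[[244.5  92.5  47.3]
 [245.5 118.5  45.1]
 [234.5  89.5  42.7]
 [232.5 123.5  49.4]
 [234.5  77.5  37.2]
 [ 61.5 131.5  59.4]
 [233.5 104.5  32.9]
 [255.5 321.5  59.4]
 [246.5 106.5  36.3]
 [245.5  76.5  38.5]
 [511.5 102.5  47. ]
 [246.5 142.5  42.7]]
side 0.74 [276.1 274.2  73.   53.4]
side 0.3 [304.5 234.8  26.2  21.3]
scene 0.83 [225.9 166.7  62.5  46.5]
```

View pics/w8.png

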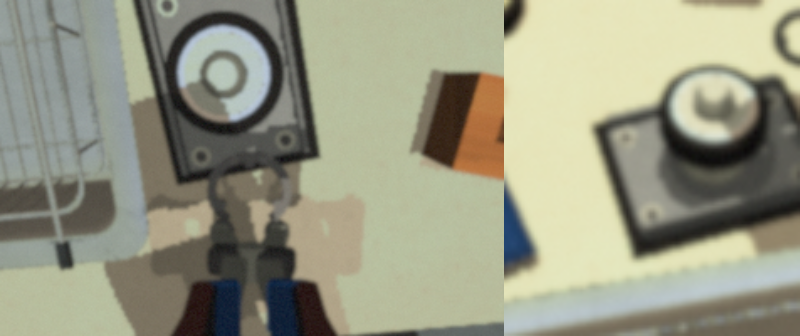

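Request:
move_arm(
  steps=[
    [[0, 0, 0], 0, 0.72],
    [[0, 0, 0], 0, 0.74],
    [[0, 0, 0], 0, 0.75],
    [[0, 0, 0], 0, 0.76],
    [[0, 0, 0], 0, 0.76],
    [[0, 0, 0], 0, 0.76],
  ],
)

```text
t: 19.18
ee_pos: [446.1, 119.6, 224.7]
orientation: [-3.139, 0.135, -0.0]
ft_force: [0.5, 0.6, -1.7]
width: 21.0
grasp_force: 17.6
```

```bash
cat > m.py <<'E'
from h import *
import sys
d=cam('wrist'); p,Rt,o=pose();print({k:np.round(o[k],2) for k in ['t','ee_pos','ft_force','width','grasp_force']})
g=d['image'].astype(float).mean(2)
def rows(r0,r1,c0=222,c1=288,k=1):
    for r in range(r0,r1,k): print(r,' '.join('%3d'%v for v in g[r,c0:c1]))
T=lambda u,v,z:(Rt.T@(atz(d,u,v,z)-p)).round(1)
E
python3 - <<'E'
from m import *
rows(146,156,244,268); rows(160,208,k=4)
for r in cams.boxes_of('wrist','ring')[:2]: print('ring',round(r['p'],2),np.round(r['rect'],1))
# tyre circle / tip
h=d['image'].astype(int)
gg=cv2.GaussianBlur(cv2.cvtColor(d['image'],cv2.COLOR_RGB2GRAY),(0,0),1.0)
sub=gg[60:150,190:290]
for lo,hi,p2 in [(28,40,14),(22,30,14),(10,20,12),(6,11,10)]:
    c=cv2.HoughCircles(cv2.resize(sub,None,fx=3,fy=3,interpolation=cv2.INTER_CUBIC),cv2.HOUGH_GRADIENT,1,10,param1=60,param2=p2,minRadius=lo*3,maxRadius=hi*3)
    print(lo,hi,None if c is None else (c[0][:3]/3+[190,60,0]).round(1).tolist())
E
```

```text
{'t': np.float64(19.23), 'ee_pos': array([446.08, 119.55, 224.67]), 'ft_force': array([-0.57, -1.13, -2.21]), 'width': np.float64(21.74), 'grasp_force': np.float64(17.64)}
146  81  79  81  80  81  84  83  83  82  83  85  90  89  88  81  83  80  79  82  83  80  81  78  79
147  81  80  82  81  81  88  90  93  92  95  96 108 109  99  83  80  80  81  78  81  82  80  82  80
148  78  79  79  79  83  91 104 110 112 116 117 123 123 111  91  80  80  81  79  81  77  82  81  79
149  79  77  83  81  81  93 104 116 122 126 126 127 125 110  87  78  78  77  83  78  81  81  83  81
150  80  77  81  76  74  78  88 100 105 112 113 113 106  96  81  74  79  75  78  79  80  80  81  80
151  80  74  75  69  66  71  68  77  82  86  87  88  86  74  70  68  70  67  75  76  82  80  81  78
152  72  75  68  62  65  63  61  68  67  69  70  70  67  67  63  64  62  65  71  78  82  84  77  71
153  71  67  65  65  65  63  66  63  65  65  62  65  65  62  68  67  61  65  71  83  88  84  76  63
154  68  66  63  63  64  64  59  62  66  61  62  63  61  65  61  65  63  62  71  81  85  81  73  57
155  67  63  65  64  63  63 
[... 2946 characters left out ...]
6  57  58  55  55  58  57  68  73  85 112 139 153 154 157 158 159 158 159
204  95  97  92  87  89  84  80  73  65  62  55  51  48  41  40  44  45  44  45  45  42  45  46  46  54  60  70  72  68  65  68  64  64  61  64  63  75  88  98  98  84  70  56  55  56  53  55  55  54  57  59  55  56  63  74  95 122 144 156 162 160 160 160 159 159 160
ring 0.63 [253.9 173.3  54.9  38.8]
ring 0.56 [464.5 196.4  31.7  35.9]
28 40 [[239.2, 103.8, 28.6], [239.2, 98.8, 32.7], [234.8, 103.8, 39.4]]
22 30 [[239.2, 103.8, 28.7], [239.5, 100.5, 26.1], [239.5, 107.2, 26.1]]
10 20 [[239.2, 104.5, 14.1], [233.5, 95.8, 19.4], [246.5, 97.5, 18.7]]
6 11 [[238.8, 104.2, 9.5], [237.2, 100.8, 10.8], [240.8, 101.5, 10.8]]
```

```bash
python3 - <<'E'
from m import *
zr=p[2]-112
print('back',T(253.2,150.6,zr),'ears',T(234.8,199,zr),T(271.2,199,zr))
print('axle tip',T(238.9,104.3,79),'shoulder',T(239.2,104.5,71), 'world',atz(d,239,104.4,75))
sd=cam('side'); print('tri',tri((d,238.9,104.3),(sd,274.1,251.8)))
E
```

```text
{'t': np.float64(19.33), 'ee_pos': array([446.07, 119.54, 224.68]), 'ft_force': array([-0.56, -0.03, -2.  ]), 'width': np.float64(21.52), 'grasp_force': np.float64(17.64)}
back [ 39.6  -4.5 112. ] ears [ -8.2 -22.9 112. ] [ -8.2  13.1 112. ]
axle tip [ 81.6 -19.3 145.7] shoulder [ 81.4 -19.4 153.7] world [528.90904758 131.90973769  75.        ]
tri [528.43301059 131.92575317  78.48314136]
```

Request:
move_arm(
  steps=[
    [[0.2, -0.05, 0], 0, 0.765],
    [[0.4, -0.1, 0], 0, 0.77],
    [[0.5, -0.11, 0], 0, 0.77],
    [[0.5, -0.11, 0], 0, 0.77],
    [[0.5, -0.11, 0], 0, 0.77],
    [[0.34, -0.07, 0], 0, 0.77],
    [[0.2, -0.04, 0.1], 0, 0.77],
    [[0, 0, 0.2], 0, 0.77],
    [[0, 0, 0.2], 0, 0.77],
    [[0, 0, 0.2], 0, 0.77],
    [[0, 0, 0], 0, 0.77],
    [[0, 0, 0], 0, 0.77],
    [[0, 0, 0], 0, 0.77],
  ],
)

```text
t: 20.47
ee_pos: [512.8, 128.6, 207.2]
orientation: [3.139, -0.134, -0.0]
ft_force: [-0.3, -0.1, -1.9]
width: 20.6
grasp_force: 18.0
```

```bash
python3 - <<'E'
from m import *
rows(140,212,218,292,k=2)
gg=cv2.GaussianBlur(cv2.cvtColor(d['image'],cv2.COLOR_RGB2GRAY),(0,0),1.0)
sub=gg[140:215,205:305]
for lo,hi,p2 in [(28,42,12),(20,30,12),(11,18,10),(6,11,8)]:
    c=cv2.HoughCircles(cv2.resize(sub,None,fx=3,fy=3,interpolation=cv2.INTER_CUBIC),cv2.HOUGH_GRADIENT,1,10,param1=60,param2=p2,minRadius=lo*3,maxRadius=hi*3)
    print(lo,hi,None if c is None else (c[0][:4]/3+[205,140,0]).round(1).tolist())
A=np.array([528.6,131.9,0]); 
for n,z,r in [('tip',78.5,9),('shoulder',70.5,14),('face',63.5,0)]:
    c=proj(d,A+[0,0,z]); print(n,c.round(1),'top',proj(d,A+Rt[:,0]*r+[0,0,z]).round(1),'bot',proj(d,A-Rt[:,0]*r+[0,0,z]).round(1))
E
```

```text
{'t': np.float64(20.52), 'ee_pos': array([513.02, 128.6 , 207.38]), 'ft_force': array([ 0.65,  0.33, -1.35]), 'width': np.float64(20.89), 'grasp_force': np.float64(18.04)}
140  79  77  77  78  79  79  78  78  79  81  71  66  55  43  31  24  20  25  22  29  22  26  18  21  26  30  32  37  40  44  59  71  81  92  90  90  90  83  80  69  63  57  48  42  40  34  40  38  37  30  35  34  36  34  29  31  27  33  43  61  67  74  77  77  80  79  79  74  62  60  61  69  65  54
142  77  81  79  77  76  78  76  77  73  66  56  39  21  12  27  25  24  23  25  25  31  25  35  43  54  70  82  94 103 107 118 138 158 174 179 177 172 168 164 156 154 147 140 127 115  94  73  57  49  39  37  33  35  35  33  34  37  28  30  32  46  62  71  74  81  74  77  71  67  60  56  67  67  57
144  77  78  77  77  77  77  75  69  57  40  30  16  21  18  25  21  25  26  28  39  51  70  87 103 116 125 128 130 127 131 130 137 152 163 163 157 150 147 151 167 179 188 186 188 183 175 163 147 125 103  75  54  36  33  31  40  39  35  36  28  22  41  53  67  76  78  76  73  69  56  58  67  70  67
146  77  76  74  79  76  73 
[... 9717 characters left out ...]
80  78  79  77  78  68  66  58  43  37  34  31  27  34  25  29  35  31  33  29  37  31  23  31  27  31  31  52  79 109 126 140 146 147 149 151 153 154 156
28 42 [[253.2, 169.2, 28.1], [258.2, 180.5, 40.3], [248.5, 181.2, 40.0], [263.5, 176.5, 40.0]]
20 30 [[253.5, 168.8, 27.9], [252.8, 172.8, 27.6], [256.5, 170.5, 25.0], [255.8, 166.2, 24.7]]
11 18 [[291.5, 195.2, 12.3], [291.2, 187.5, 16.0], [287.8, 192.5, 16.0], [284.8, 171.8, 17.8]]
6 11 [[286.5, 196.8, 7.5], [289.8, 196.5, 10.8], [292.8, 192.5, 10.8], [288.5, 183.5, 10.8]]
tip [253.4 171.9] top [253.3 163.2] bot [253.4 180.4]
shoulder [253.5 170.2] top [253.4 156.9] bot [253.5 183.1]
face [253.5 168.8] top [253.5 168.8] bot [253.5 168.8]
```

Request:
move_arm(
  steps=[
    [[0.01, 0, 0.1], 0, 0.77],
    [[0, 0, 0.15], 0, 0.77],
    [[0, 0, 0.15], 0, 0.77],
    [[0, 0, 0.15], 0, 0.77],
    [[0, 0, 0.1], 0, 0.77],
    [[0, 0, 0], 0, 0.77],
  ],
)

```text
t: 21.02
ee_pos: [513.0, 128.5, 190.2]
orientation: [3.138, -0.135, -0.002]
ft_force: [0.4, -1.0, -2.2]
width: 20.7
grasp_force: 18.0
```

Request:
move_arm(
  steps=[
    [[0, 0, 0.08], 0, 0.77],
    [[0, 0, 0.08], 0, 0.77],
    [[0, 0, 0], 0, 0.77],
  ],
)

```text
t: 21.27
ee_pos: [513.2, 128.6, 186.6]
orientation: [3.139, -0.135, -0.001]
ft_force: [-0.3, 0.2, -1.9]
width: 20.2
grasp_force: 18.1
```

Request:
move_arm(
  steps=[
    [[0, 0, 0.06], 0, 0.77],
    [[0, 0, 0.06], 0, 0.77],
    [[0, 0, 0], 0, 0.77],
  ],
)

```text
t: 21.52
ee_pos: [513.2, 128.6, 183.8]
orientation: [3.139, -0.135, -0.0]
ft_force: [-0.2, 0.5, -0.4]
width: 20.3
grasp_force: 18.2
```

Request:
move_arm(
  steps=[
    [[0, 0, 0.06], 0, 0.77],
    [[0, 0, 0.04], 0, 0.77],
    [[0, 0, 0], 0, 0.77],
  ],
)

```text
t: 21.77
ee_pos: [513.7, 128.7, 181.7]
orientation: [-3.138, 0.135, -0.001]
ft_force: [-0.2, 0.7, 3.1]
width: 20.5
grasp_force: 17.2
```

Request:
move_arm(
  steps=[
    [[0, 0, 0.06], 0, 0.77],
    [[0, 0, 0.02], 0, 0.77],
    [[0, 0, 0], 0, 0.77],
  ],
)

```text
t: 22.02
ee_pos: [513.8, 128.7, 179.8]
orientation: [-3.138, 0.135, -0.001]
ft_force: [0.4, 0.2, 5.6]
width: 20.6
grasp_force: 17.1
```

Request:
move_arm(
  steps=[
    [[0, 0, 0.06], 0, 0.77],
    [[0, 0, 0.06], 0, 0.77],
    [[0, 0, 0], 0, 0.77],
    [[0, 0, 0], 0, 0.77],
  ],
)

```text
t: 22.35
ee_pos: [514.1, 128.7, 177.2]
orientation: [-3.138, 0.135, -0.003]
ft_force: [0.7, -0.8, 8.8]
width: 20.6
grasp_force: 17.5
```

Request:
move_arm(
  steps=[
    [[0, 0, 0], 0, 0.75],
    [[0, 0, 0], 0, 0.73],
    [[0, 0, 0], 0, 0.71],
    [[0, 0, 0], 0, 0.69],
    [[0, 0, 0], 0, 0.67],
    [[0, 0, 0], 0, 0.67],
  ],
)

```text
t: 22.85
ee_pos: [514.0, 128.7, 177.2]
orientation: [-3.138, 0.135, -0.002]
ft_force: [-0.3, 0.9, 8.0]
width: 29.1
grasp_force: 12.3
```

Request:
move_arm(
  steps=[
    [[0, 0, 0], 0, 0.64],
    [[0, 0, 0], 0, 0.61],
    [[0, 0, 0], 0, 0.58],
    [[0, 0, 0], 0, 0.55],
    [[0, 0, 0], 0, 0.55],
  ],
)

```text
t: 23.27
ee_pos: [514.3, 128.9, 177.3]
orientation: [-3.138, 0.134, -0.003]
ft_force: [-0.1, -0.3, 7.1]
width: 39.4
grasp_force: 5.7
```

Request:
move_arm(
  steps=[
    [[0, 0, 0], 0, 0.52],
    [[0, 0, 0], 0, 0.49],
    [[0, 0, 0], 0, 0.46],
    [[0, 0, 0], 0, 0.43],
    [[0, 0, 0], 0, 0.4],
    [[0, 0, 0], 0, 0.39],
    [[0, 0, 0], 0, 0.39],
  ],
)

```text
t: 23.85
ee_pos: [513.3, 128.5, 176.4]
orientation: [3.139, -0.135, -0.0]
ft_force: [0.7, -0.1, 3.4]
width: 53.6
grasp_force: 3.7
```

```bash
python3 - <<'E'
from m import *
rows(148,206,218,292,k=3)
E
```

```text
{'t': np.float64(23.9), 'ee_pos': array([513.34, 128.5 , 176.4 ]), 'ft_force': array([ 0.19, -0.46,  2.77]), 'width': np.float64(53.76), 'grasp_force': np.float64(3.62)}
148  84  80  80  80  75  62  49  37  29  24  25  26  25  22  25  24  32  35  42  63  78  95 112 124 132 138 139 140 141 140 140 140 142 143 158 179 192 195 197 197 196 196 193 195 188 184 169 147 116  92  68  52  44  35  34  30  32  29  27  30  34  29  35  42  58  70  80  80  80  82  79  71  61  59
151  80  80  76  61  45  26  25  27  20  25  24  21  16  31  46  71  97 117 132 139 140 143 141 140 131 123 120 121 120 118 119 119 116 115 117 118 123 118 114 114 114 118 121 127 129 131 136 140 141 140 138 129 117 100  74  52  27  23  15  17  25  23  29  27  37  37  58  72  82  80  83  77  72  63
154  75  63  44  28  25  18  25  27  22  28  28  49  74 101 122 133 139 142 135 130 123 118 117 113 110 101  94  85  75  71  69  71  67  63  59  61  57  64  64  65  72  74  81  94  97 107 115 120 123 125 128 134 139 137 138 123 101  76  50  36  33  26  20  28  24  31  21  41  56  71  79  80  75  65
157  52  36  26  22  17  20  1
[... 4369 characters left out ...]
  73  69  64  51  35  29  28  14  23  14  26  47  66  89 107 119 124 129 136 142 145 144 152 153 155
202  73  88  91  77  75  90 109 116 115 112 102  86  65  46  32  23  23  23  19  24  22  42  49  53  59  60  61  54  57  55  56  60  56  59  54  49  53  62  55  49  51  56  59  57  57  53  60  58  60  57  58  57  42  40  33  30  34  56  69  88 108 117 122 123 129 141 155 163 150 122 101  94  93 102
205  75  96 103  95  81  79  97 112 121 120 120 121 118 111 103  89  69  48  29  25  29  39  54  55  58  57  62  56  60  59  60  59  58  57  55  45  43  31  33  42  55  58  61  56  57  59  57  60  58  57  58  56  58  65  78  96 109 115 120 122 120 121 124 122 127 140 158 158 136 103  84  81  78  87
```

Request:
move_arm(
  steps=[
    [[0, 0, 0], 0, 0.405],
    [[0, 0, -0.06], 0, 0.405],
    [[0, 0, -0.06], 0, 0.405],
    [[0, 0, -0.06], 0, 0.405],
    [[0, 0, 0], 0, 0.405],
  ],
)

```text
t: 24.32
ee_pos: [513.2, 128.5, 180.9]
orientation: [3.139, -0.135, -0.001]
ft_force: [0.1, -0.4, -1.0]
width: 52.1
grasp_force: 3.8
```

Request:
move_arm(
  steps=[
    [[0, 0, -0.06], 0, 0.405],
    [[0, 0, -0.06], 0, 0.405],
    [[0, 0, -0.06], 0, 0.405],
    [[0, 0, 0], 0, 0.405],
  ],
)

```text
t: 24.65
ee_pos: [513.5, 128.6, 185.8]
orientation: [-3.139, 0.135, -0.001]
ft_force: [0.3, 0.3, -1.0]
width: 52.5
grasp_force: 3.8
```

Request:
move_arm(
  steps=[
    [[0, 0, -0.4], 0, 0.405],
    [[0, 0, -0.6], 0, 0.405],
    [[0, 0, -0.6], 0, 0.405],
    [[-0.07, 0.78, 0], 0, 0.405],
    [[-0.07, 0.78, 0], 0, 0.405],
    [[-0.07, 0.78, 0], 0, 0.405],
    [[-0.07, 0.78, 0], 0, 0.405],
    [[-0.07, 0.78, 0], 0, 0.405],
    [[-0.08, 0.78, 0], 0, 0.405],
    [[-0.08, 0.78, 0], 0, 0.405],
    [[-0.08, 0.77, 0], 0, 0.405],
    [[-0.08, 0.77, 0], 0, 0.405],
    [[-0.07, 0.77, 0], 0, 0.405],
    [[0, 0, 0], 0.75, 0.39],
    [[0, 0, 0], 0.75, 0.38],
    [[0, 0, 0], 0.76, 0.38],
    [[0, 0, 0], 0, 0.38],
    [[0, 0, 0], 0, 0.38],
    [[0, 0, 0], 0, 0.38],
  ],
)

```text
t: 26.23
ee_pos: [478.4, -63.3, 225.8]
orientation: [-3.111, 0.44, -0.001]
ft_force: [-0.5, -0.0, -0.9]
width: 54.8
grasp_force: 3.7
```

```bash
python3 - <<'E'
from m import *
print(np.degrees(np.arctan2(Rt[1,1],Rt[0,1])))
h=d['image'].astype(int)
for n in ('ring','stand','bracket','pliers'):
    for r in cams.boxes_of('wrist',n)[:3]: print(n,round(r['p'],2),np.round(r['rect'],1))
rows(140,214,228,292,k=3)
E
```

```text
{'t': np.float64(26.28), 'ee_pos': array([478.35, -63.29, 225.7 ]), 'ft_force': array([ 0.11,  0.27, -0.47]), 'width': np.float64(54.51), 'grasp_force': np.float64(3.7)}
-106.10966246999521
ring 0.83 [346.2 213.9  36.4  37.1]
ring 0.66 [421.3 199.2  43.2  30.7]
ring 0.65 [ 87.2 189.6  47.3  42.6]
stand 0.79 [256.1 177.6  74.9  61.2]
bracket 0.71 [108.4 166.8 128.  127.6]
pliers 0.92 [257.  243.7 105.4 101.4]
140 109 107 111 109 112 110 111 108 109 110 117 137 157 160 161 164 165 165 165 157 152 156 162 165 166 163 164 166 164 163 158 157 164 172 173 173 174 173 169 166 167 168 171 169 167 167 165 170 169 170 167 164 166 169 166 167 169 173 175 174 175 175 171 173
143 110 109 109 109 109 111 108 109 111 108 108 110 109 109 111 115 112 113 114 109 110 111 110 112 111 112 115 113 114 110 113 115 132 145 144 130 125 121 119 113 111 117 118 118 111 108 110 115 116 113 110 111 114 118 120 133 152 168 173 170 173 173 176 176
146  78  78  80  78  78  80  79  75  78  78  78  75  75  72  70  72  73  72  69  68  70  68  71  71  73  70  73  74  71  73  68  68  72  70  66  66  67  66  67  66  63 
[... 5111 characters left out ...]
  57  56  56  51  54  52  56  64  66  63  61  59  54  55  54  55  52  52  55  59  53  53  56  57  72  91 104 111 110 111 114 108 112 110 113 118 117 117 118 117 117 116 116 120 115
209  83  84  81  67  52  36  33  30  22  34  27  32  28  34  34  26  31  27  35  40  50  58  59  61  58  57  57  60  55  61  58  56  57  56  61  54  55  43  34  35  32  34  32  40  50  59  65  66  64  67  69  73  89 112 134 149 154 155 155 157 155 153 153 156
212  84  75  65  45  32  37  30  38  29  34  29  30  38  30  36  31  32  34  37  36  43  53  64  70  79  77  78  81  78  77  76  78  77  73  63  55  45  37  34  34  27  28  30  37  33  32  34  30  27  34  32  32  37  58  97 131 150 156 156 155 155 155 153 156
```

```bash
python3 - <<'E'
from m import *
rows(186,202,236,278)
for r in (174.5,188): print('pocket',T(241.5,r,64),T(273.5,r,64))
for r in (191.4,195.2): print('foot',T(256.6,r,p[2]-111))
# ring on axle
for r in cams.cut_out('wrist','ring')[:3]: print(r['p'],np.round(r['rect'],1), atz(d,r['rect'][0],r['rect'][1],62).round(1))
A=np.array([528.6,131.9,62]); print(proj(d,A))
E
```

```text
{'t': np.float64(26.53), 'ee_pos': array([478.29, -63.32, 225.42]), 'ft_force': array([ 0.73,  0.55, -1.2 ]), 'width': np.float64(54.85), 'grasp_force': np.float64(3.7)}
186  53  54  53  55  52  47  50  40  34  32  40  42  40  39  40  36  44  40  39  40  41  30  37  43  40  35  43  43  43  41  41  42  42  40  39  36  39  49  51  56  57  56
187  56  56  57  49  52  50  47  41  44  45  39  37  42  47  41  41  40  44  35  43  42  44  43  42  43  41  44  39  34  49  45  46  47  42  46  45  42  47  50  55  57  51
188  49  56  49  53  54  48  51  46  44  49  48  42  49  48  46  44  45  45  48  46  49  46  49  46  47  51  44  51  46  46  50  50  49  47  47  44  47  47  52  54  50  54
189  54  52  52  52  54  49  51  48  51  51  51  50  49  51  39  52  50  54  48  52  50  52  51  54  48  49  49  48  54  49  50  46  51  52  55  48  45  49  49  55  54  53
190  51  51  53  54  50  50  54  57  53  48  50  54  50  50  54  50  55  51  54  48  50  49  53  47  50  54  52  50  48  52  51  55  54  53  54  49  46  54  51  56  52  56
191  55  48  51  55  53  51  54  50  54  49  55  55  55  51  51  53  4
[... 1449 characters left out ...]
  55  59  59  55  56  54  57
200  54  55  55  49  57  58  54  56  55  55  53  54  53  50  54  57  54  56  54  54  55  60  56  55  58  54  50  60  53  55  53  53  54  53  54  55  54  60  57  60  60  54
201  57  52  54  55  57  56  57  55  54  53  55  54  58  56  56  58  57  54  55  57  53  55  55  57  52  57  58  53  56  53  51  55  57  60  56  57  59  55  57  58  57  59
pocket [  4.9 -18.5 161.4] [  4.9  17.9 161.4]
pocket [-11.1 -18.8 161.4] [-11.1  18.1 161.4]
foot [ -0.3  -1.3 111. ]
foot [ -4.1  -1.3 111. ]
0.89 [347.8 213.6  31.3  36.2] [ 406.5 -154.7   62. ]
0.77 [420.7 197.1  38.   31.1] [ 402.6 -242.7   62. ]
0.68 [ 87.  189.9  44.5  48.8] [521. 134.  62.]
[ 85.77186901 183.48565666]
```

Request:
move_arm(
  steps=[
    [[0.11, 0.02, 0.3], 0, 0.375],
    [[0.11, 0.02, 0.4], 0, 0.375],
    [[0, 0, 0.4], 0, 0.375],
    [[0, 0, 0.3], 0, 0.375],
    [[0, 0, 0.2], 0, 0.375],
    [[0, 0, 0], 0, 0.375],
    [[0, 0, 0], 0, 0.375],
  ],
)

```text
t: 27.17
ee_pos: [483.0, -65.8, 184.9]
orientation: [-3.11, 0.443, 0.002]
ft_force: [-0.2, 0.4, -0.9]
width: 55.2
grasp_force: 3.7
```

```bash
python3 - <<'E'
from m import *
rows(168,204,228,290,k=2)
E
```

```text
{'t': np.float64(27.22), 'ee_pos': array([483.32, -65.88, 185.33]), 'ft_force': array([-0.7 ,  0.5 , -1.01]), 'width': np.float64(54.88), 'grasp_force': np.float64(3.68)}
168  68  71  69  71  67  66  68  71  69  71  68  71  69  70  70  70  69  67  70  68  70  66  66  68  71  68  68  69  66  71  69  69  68  70  69  69  69  71  69  64  68  67  67  67  67  68  70  71  68  68  64  68  68  70  68  65  69  70  72  65  67  70
170  70  74  73  72  70  73  70  70  68  71  72  68  73  72  69  75  69  69  72  71  73  71  71  69  71  72  71  73  74  70  72  71  71  69  71  70  72  68  70  72  73  69  70  66  71  69  68  70  67  72  70  70  73  70  70  71  70  71  68  70  68  68
172  73  69  71  75  73  73  74  72  73  75  71  71  73  71  70  72  71  71  71  73  71  68  71  75  73  73  70  72  71  71  70  71  69  73  72  69  70  69  71  71  71  72  69  70  70  68  70  72  71  70  69  70  68  72  71  74  71  66  70  70  69  70
174  69  71  73  72  72  72  74  74  71  69  75  71  73  72  74  76  75  73  69  75  73  71  71  65  67  72  72  75  72  73  73  75  70  69  72  70  72  73  71  71  68  69  
[... 2906 characters left out ...]
  48  53  55  55  55  55  54  57  52  58  53  49  47  36  44  40  42  42  49  54  57  60  57  61  59  57  57  56  60  54  47  37  44  46  49  50  52  52  51  51  54  55  50  53  55  51  52  56  54
200  53  54  57  51  54  54  52  53  52  51  49  44  46  47  51  50  54  50  57  56  54  54  53  51  52  45  40  31  38  39  44  46  52  57  53  54  53  51  51  52  56  56  54  48  45  38  42  47  51  56  49  54  53  49  52  53  54  53  57  52  49  55
202  54  49  53  53  53  53  56  53  55  48  47  48  49  47  56  55  59  52  53  56  54  55  54  55  46  50  44  40  39  43  45  51  50  54  50  54  54  54  57  50  55  53  50  49  44  37  45  52  51  54  52  55  55  52  52  51  56  52  49  56  53  50
```

```bash
python3 - <<'E'
from m import *
print(T(238.5,187.3,64),T(274.5,187.3,64)); print(T(241.2,194.7,p[2]-111),T(270.8,194.7,p[2]-111))
E
```

```text
{'t': np.float64(27.27), 'ee_pos': array([483.51, -65.91, 185.63]), 'ft_force': array([-0.76, -0.95, -0.89]), 'width': np.float64(55.02), 'grasp_force': np.float64(3.68)}
[  0.7 -19.5 121.6] [  0.7  16.9 121.6]
[ -3.8 -16.3 111. ] [ -3.8  12.7 111. ]
```

Request:
move_arm(
  steps=[
    [[0.06, 0.02, 0.1], 0, 0.375],
    [[0, 0, 0.2], 0, 0.375],
    [[0, 0, 0.3], 0, 0.375],
    [[0, 0, 0.3], 0, 0.375],
    [[0, 0, 0.1], 0, 0.375],
    [[0, 0, 0], 0, 0.375],
  ],
)

```text
t: 27.77
ee_pos: [483.7, -66.6, 159.3]
orientation: [-3.11, 0.443, 0.004]
ft_force: [0.1, -1.1, -1.7]
width: 54.9
grasp_force: 3.7
```

Request:
move_arm(
  steps=[
    [[0, 0, 0.2], 0, 0.375],
    [[0, 0, 0.3], 0, 0.375],
    [[0, 0, 0.3], 0, 0.375],
    [[0, 0, 0.1], 0, 0.375],
    [[0, 0, 0], 0, 0.375],
  ],
)

```text
t: 28.18
ee_pos: [483.9, -66.7, 136.9]
orientation: [-3.11, 0.443, 0.003]
ft_force: [-0.6, 0.2, -0.7]
width: 55.1
grasp_force: 3.7
```

Request:
move_arm(
  steps=[
    [[0, 0, 0.1], 0, 0.375],
    [[0, 0, 0.1], 0, 0.375],
    [[0, 0, 0.05], 0, 0.375],
    [[0, 0, 0], 0, 0.375],
    [[0, 0, 0], 0, 0.375],
  ],
)

```text
t: 28.6
ee_pos: [484.6, -66.8, 131.7]
orientation: [3.11, -0.443, 0.0]
ft_force: [0.5, 0.2, -0.3]
width: 55.0
grasp_force: 3.7
```

Request:
move_arm(
  steps=[
    [[0, 0, 0.08], 0, 0.375],
    [[0, 0, 0.08], 0, 0.375],
    [[0, 0, 0.04], 0, 0.375],
    [[0, 0, 0], 0, 0.375],
  ],
)

```text
t: 28.93
ee_pos: [485.4, -67.2, 127.3]
orientation: [3.11, -0.443, 0.003]
ft_force: [-1.0, -1.5, 5.3]
width: 55.2
grasp_force: 5.2
```

Request:
move_arm(
  steps=[
    [[0, 0, 0], 0, 0.36],
    [[0, 0, 0], 0, 0.34],
    [[0, 0, 0], 0, 0.3],
    [[0, 0, 0], 0, 0.2],
    [[0, 0, 0], 0, 0.1],
    [[0, 0, 0], 0, 0.0],
    [[0, 0, 0], 0, 0.0],
    [[0, 0, 0], 0, 0.0],
    [[0, 0, -0.3], 0, 0],
    [[0, 0, -0.5], 0, 0],
    [[0, 0, -0.7], 0, 0],
    [[0, 0, -0.9], 0, 0],
    [[0, 0, -0.9], 0, 0],
    [[0, 0, -0.9], 0, 0],
    [[0, 0, -0.9], 0, 0],
    [[0, 0, 0], 0, 0],
    [[0, 0, 0], 0, 0],
    [[0, 0, 0], 0, 0],
  ],
)

```text
t: 30.43
ee_pos: [484.1, -66.7, 253.8]
orientation: [3.11, -0.443, -0.001]
ft_force: [-0.3, -0.1, -0.1]
width: 87.8
grasp_force: 0.0
```

```bash
python3 - <<'E'
from m import *
for t in ('pliers','stand','ring'):
    for r in cams.boxes_of('wrist',t)[:3]: print(t,round(r['p'],2),np.round(r['rect'],1))
P=lambda x,y,z:proj(d,p+Rt@np.array([x,y,p[2]-z]))
h=d['image'].astype(int); b=(h[:,:,2]>h[:,:,0]+40)&(h[:,:,2]>h[:,:,1]+25)
b[120:260,200:320] 
ys,xs=np.nonzero(b[120:260,200:320]); print('blue',xs.min()+200,xs.max()+200,ys.min()+120,ys.max()+120)
for x in (8.5,-8.5): print('top pred at tcp',P(x-8,-32,162),P(x-8,32,162))
w2=dict(np.load('w2.npz')); 
w=cv2.imread('pics/w2.png'); w=cv2.resize(w,(512,384),interpolation=cv2.INTER_AREA)[:,:,::-1].astype(int); b2=(w[:,:,2]>w[:,:,0]+40)&(w[:,:,2]>w[:,:,1]+25)
ys,xs=np.nonzero(b2[120:260,200:320]); u=(xs.min()+xs.max())/2+200; v0,v1=ys.min()+120,ys.max()+120; print('w2 blue',xs.min()+200,xs.max()+200,v0,v1,'rear top world',atz(w2,u,v1,162))
ys,xs=np.nonzero(b[120:260,200:320]); u=(xs.min()+xs.max())/2+200; print('now rear top world',atz(d,u,ys.max()+120,162))
E
```

```text
{'t': np.float64(30.48), 'ee_pos': array([483.82, -66.65, 253.32]), 'ft_force': array([-0.41, -0.64, -0.3 ]), 'width': np.float64(87.85), 'grasp_force': np.float64(0.0)}
pliers 0.97 [257.1 191.1  71.1  41.8]
stand 0.57 [257.6 176.7  64.5  60.2]
ring 0.96 [342.6 210.5  32.5  32.4]
ring 0.58 [410.1 195.5  35.9  29.6]
ring 0.57 [ 98.3 187.6  42.4  42.4]
blue 224 288 181 210
top pred at tcp [222.93298394 196.92267791] [292.92662659 196.93118299]
top pred at tcp [223.56466974 214.32629729] [292.26138256 214.33516637]
w2 blue 220 287 178 207 rear top world [469.2204995  -60.44218557 162.        ]
now rear top world [472.44201723 -61.51001615 162.        ]
```

Request:
move_arm(
  steps=[
    [[-0.44, -0.84, 0], 0, 0],
    [[-0.44, -0.84, 0], 0, 0],
    [[-0.44, -0.84, 0], 0, 0],
    [[-0.44, -0.84, 0], 0, 0],
    [[-0.44, -0.84, 0.3], 0, 0],
    [[-0.44, -0.84, 0.6], 0, 0],
    [[-0.44, -0.84, 0.6], 0, 0],
    [[-0.44, -0.84, 0.6], 0, 0],
    [[0, 0, 0.6], 0, 0],
    [[0, 0, 0.6], 0, 0],
    [[0, 0, 0], 0, 0],
    [[0, 0, 0], 0, 0],
    [[0, 0, 0], 0, 0],
  ],
)

```text
t: 31.72
ee_pos: [447.3, 119.0, 172.0]
orientation: [3.11, -0.444, -0.0]
ft_force: [-0.1, 0.4, -0.3]
width: 87.8
grasp_force: 0.0
```

```bash
python3 - <<'E'
from m import *
for r in cams.boxes_of('wrist','ring')[:2]: print('ring',round(r['p'],2),np.round(r['rect'],1))
c=proj(d,[528.6,131.9,66]).round().astype(int); print(c,proj(d,[528.6,131.9,81]))
gg=cv2.cvtColor(d['image'],cv2.COLOR_RGB2GRAY); x0,y0=c-50
x0=max(x0,0); y0=max(y0,0)
sub=cv2.GaussianBlur(gg,(0,0),1)[y0:y0+100,x0:x0+100]
for lo,hi,p2 in [(38,48,12),(20,29,12),(12,18,10),(8,12,8)]:
    q=cv2.HoughCircles(cv2.resize(sub,None,fx=3,fy=3,interpolation=cv2.INTER_CUBIC),cv2.HOUGH_GRADIENT,1,10,param1=60,param2=p2,minRadius=lo*3,maxRadius=hi*3)
    print(lo,hi,None if q is None else (q[0][:3]/3+[x0,y0,0]).round(1).tolist())
rows(c[1]-30,c[1]+50,c[0]-34,c[0]+34,k=2)
E
```

```text
{'t': np.float64(31.77), 'ee_pos': array([447.54, 118.98, 172.28]), 'ft_force': array([ 0.64,  0.17, -0.32]), 'width': np.float64(87.62), 'grasp_force': np.float64(0.0)}
ring 0.94 [219.8 116.9  49.7  64.9]
ring 0.6 [498.6 166.7  26.7  43.7]
[218 112] [216.13790877 112.78055767]
38 48 [[217.8, 111.2, 42.6], [214.8, 112.8, 45.6], [218.2, 107.8, 40.5]]
20 29 [[217.2, 110.5, 24.1], [213.8, 112.8, 27.7], [222.5, 109.5, 28.1]]
12 18 [[215.5, 113.5, 12.1], [225.8, 113.8, 16.6], [210.2, 105.5, 16.0]]
8 12 [[215.8, 111.8, 10.6], [208.8, 130.8, 10.6], [248.5, 124.5, 10.0]]
82 126 119 104  78  55  39  36  37  37  31  39  32  36  41  56  84 119 150 164 180 188 194 195 196 194 197 193 196 196 193 189 183 180 179 185 189 191 193 195 194 193 196 198 197 198 196 193 186 173 157 136 109  73  51  41  38  37  39  30  36  29  31  30  44  60  85 106 123
84 112  92  62  40  33  38  32  34  36  36  38  45  62  93 126 159 184 192 194 196 195 196 195 193 190 188 187 184 185 181 174 174 179 180 179 183 184 185 181 187 189 189 188 187 187 191 192 193 196 194 191 178 154 125  90  59  38  36  36  39  38  37  33 
[... 9800 characters left out ...]
  80  78  80  78  75  82  79  78  79  80  80  80  78  82  78  81  82  78  78  82  81  82  79  80  82  81  80  80  81  81  81  81  83  82  80  83  83
158 111 111 110 113 112 103  89  70  45  31  39  51  65  68  67  59  51  53  59  70  74  78  79  79  81  79  80  82  78  81  79  82  81  77  79  82  79  83  81  79  79  81  80  78  79  79  78  78  82  80  78  82  82  82  79  80  78  80  79  81  81  83  77  81  80  81  81  81
160 111 110 112 110 110 110 106  93  72  46  28  37  53  63  69  69  61  51  48  57  70  78  83  79  82  78  80  80  80  80  79  77  82  81  80  79  84  78  81  80  77  78  80  81  79  82  78  77  81  82  79  84  80  80  78  82  78  78  78  81  80  79  81  79  80  85  83  80
```

```bash
python3 -c "
from workcell import ctrl
print(ctrl.close_job())"
```

```text
the job is handed in; nothing more can be done
None
```

I handed the job in at about 32 s of the 72 s, but `close_job()` returned no verdict. By my last camera measurements the ring is shut in the axle groove (eyelets about 16.3 mm apart, within about 1 mm of centre). The pliers are standing released in the stand, and the gripper is clear of everything.

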